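Unload the tile rack into a tight row on the ware board

TASK

Slide every fired tile up out of the slotted rack and, together with the tile already lying loose on the ware board, set them all out flat on the board as one straight, tight row for glazing: side by side with their long sides touching, every tile with a short end up against the back batten, and the first tile against the end stop. Leave the other things on the bench where they stand.

Things in the scene. Friction and masses are not known exactly. Their poses are not given: they have to be found in the camera images.
- rack: fixed timber block 180 (its x) x 90 (its y) x 47 mm high, origin under its centre, with four slots across it, 11 mm wide, 60 mm long along y, at x = -66, -22, 22, 66 mm; some are empty. Slot floors are 12 mm above the table: a tile in a slot reaches from 12 to 92 mm above the table, 45 mm proud of the block, and may lean a few degrees.
- board: fixed plywood board 190 (its x) x 390 (its y) x 14 mm thick, origin under its centre. A dark back batten, 14 mm wide and standing 14 mm above the board, runs along its whole far (+x) edge; an end stop of the same section stands along its right (-y) end. The other two sides are open.
- corner (a point): inside corner of the ware board where the faces of back batten and end stop meet, on the board's top surface (14 mm above the table). Axes as the board's: the batten's face runs along +y from here, the stop's along -x; z up. In the finished row the tile centres lie at x = -40 mm, y = 28, 84, 140, .. mm, z = 4 mm.
- tile0: a plain unglazed fired-clay tile, 56 x 80 x 8 mm, 55 to 90 g; origin at its centre, its x axis through the 8 mm thickness, y along the 56 mm side, z along the 80 mm side. This one starts lying flat on the ware board, out of place and mostly crooked.
- tile1: a plain unglazed fired-clay tile, 56 x 80 x 8 mm, 55 to 90 g; origin at its centre, its x axis through the 8 mm thickness, y along the 56 mm side, z along the 80 mm side. If present, it starts standing in a rack slot on a 56 mm edge, its 80 mm side upright.
- tile2: a plain unglazed fired-clay tile, 56 x 80 x 8 mm, 55 to 90 g; origin at its centre, its x axis through the 8 mm thickness, y along the 56 mm side, z along the 80 mm side. If present, it starts standing in a rack slot on a 56 mm edge, its 80 mm side upright.
- tile3: a plain unglazed fired-clay tile, 56 x 80 x 8 mm, 55 to 90 g; origin at its centre, its x axis through the 8 mm thickness, y along the 56 mm side, z along the 80 mm side. If present, it starts standing in a rack slot on a 56 mm edge, its 80 mm side upright.
- tile4: a plain unglazed fired-clay tile, 56 x 80 x 8 mm, 55 to 90 g; origin at its centre, its x axis through the 8 mm thickness, y along the 56 mm side, z along the 80 mm side. If present, it starts standing in a rack slot on a 56 mm edge, its 80 mm side upright.
- mug: Bystander: blue ceramic mug, 80 mm across, 85 mm high, beyond the board and rack.
- bowl: Bystander: white bowl, 130 mm across, 60 mm high, beyond the board.
- bottle: Bystander: white plastic bottle, 64 mm across, 170 mm high, beyond the rack.
- jar: Bystander: amber glass jar, 76 mm across, 90 mm high, beyond the board's right end.
- brush: Bystander: brush 200 mm long lying to the right of the board.
- prop: Bystander: white kiln prop, a cylinder 36 mm across and 45 mm high, standing just beyond the board's back batten.
- pot: Bystander: small terracotta pot, 60 mm across, 50 mm high, just beyond the rack.
There are look-alikes about, which are no part of the job. What is shaped like the tile0 but blue or yellow is not meant.

How it is judged:
At the end, for the whole second after the job is handed in: Every tile lies flat and still on the board, square to the back batten within 5 degrees, short end within 5 mm of it, filling the places from the end stop on without a space, each centre within 6 mm along the row of its place (28 mm + a multiple of 56 mm from the stop) (x of tile0 in the frame of corner between -0.046 and -0.036 m and z of tile0 in the frame of corner between 0 and 0.008 m and angle between the x axis of each of tile0, tile1, tile2, tile3, tile4 and the z axis of corner, either way round below 0.08 rad and angle between the z axis of each of tile0, tile1, tile2, tile3, tile4 and the x axis of corner, either way round below 0.1 rad and linear speed of each of tile0, tile1, tile2, tile3, tile4 below 0.02 m/s and (y of tile0 in the frame of corner between 0.022 and 0.034 m or (y of tile0 in the frame of corner between 0.078 and 0.09 m and (y of tile1 in the frame of corner between 0.022 and 0.034 m or y of tile2 in the frame of corner between 0.022 and 0.034 m or y of tile3 in the frame of corner between 0.022 and 0.034 m or y of tile4 in the frame of corner between 0.022 and 0.034 m)) or (y of tile0 in the frame of corner between 0.134 and 0.146 m and (y of tile1 in the frame of corner between 0.078 and 0.09 m or y of tile2 in the frame of corner between 0.078 and 0.09 m or y of tile3 in the frame of corner between 0.078 and 0.09 m or y of tile4 in the frame of corner between 0.078 and 0.09 m)) or (y of tile0 in the frame of corner between 0.19 and 0.202 m and (y of tile1 in the frame of corner between 0.134 and 0.146 m or y of tile2 in the frame of corner between 0.134 and 0.146 m or y of tile3 in the frame of corner between 0.134 and 0.146 m or y of tile4 in the frame of corner between 0.134 and 0.146 m)) or (y of tile0 in the frame of corner between 0.246 and 0.258 m and (y of tile1 in the frame of corner between 0.19 and 0.202 m or y of tile2 in the frame of corner between 0.19 and 0.202 m or y of tile3 in the frame of corner between 0.19 and 0.202 m or y of tile4 in the frame of corner between 0.19 and 0.202 m))) and x of tile1 in the frame of corner between -0.046 and -0.036 m and z of tile1 in the frame of corner between 0 and 0.008 m and (y of tile1 in the frame of corner between 0.022 and 0.034 m or (y of tile1 in the frame of corner between 0.078 and 0.09 m and (y of tile0 in the frame of corner between 0.022 and 0.034 m or y of tile2 in the frame of corner between 0.022 and 0.034 m or y of tile3 in the frame of corner between 0.022 and 0.034 m or y of tile4 in the frame of corner between 0.022 and 0.034 m)) or (y of tile1 in the frame of corner between 0.134 and 0.146 m and (y of tile0 in the frame of corner between 0.078 and 0.09 m or y of tile2 in the frame of corner between 0.078 and 0.09 m or y of tile3 in the frame of corner between 0.078 and 0.09 m or y of tile4 in the frame of corner between 0.078 and 0.09 m)) or (y of tile1 in the frame of corner between 0.19 and 0.202 m and (y of tile0 in the frame of corner between 0.134 and 0.146 m or y of tile2 in the frame of corner between 0.134 and 0.146 m or y of tile3 in the frame of corner between 0.134 and 0.146 m or y of tile4 in the frame of corner between 0.134 and 0.146 m)) or (y of tile1 in the frame of corner between 0.246 and 0.258 m and (y of tile0 in the frame of corner between 0.19 and 0.202 m or y of tile2 in the frame of corner between 0.19 and 0.202 m or y of tile3 in the frame of corner between 0.19 and 0.202 m or y of tile4 in the frame of corner between 0.19 and 0.202 m))) and x of tile2 in the frame of corner between -0.046 and -0.036 m and z of tile2 in the frame of corner between 0 and 0.008 m and (y of tile2 in the frame of corner between 0.022 and 0.034 m or (y of tile2 in the frame of corner between 0.078 and 0.09 m and (y of tile0 in the frame of corner between 0.022 and 0.034 m or y of tile1 in the frame of corner between 0.022 and 0.034 m or y of tile3 in the frame of corner between 0.022 and 0.034 m or y of tile4 in the frame of corner between 0.022 and 0.034 m)) or (y of tile2 in the frame of corner between 0.134 and 0.146 m and (y of tile0 in the frame of corner between 0.078 and 0.09 m or y of tile1 in the frame of corner between 0.078 and 0.09 m or y of tile3 in the frame of corner between 0.078 and 0.09 m or y of tile4 in the frame of corner between 0.078 and 0.09 m)) or (y of tile2 in the frame of corner between 0.19 and 0.202 m and (y of tile0 in the frame of corner between 0.134 and 0.146 m or y of tile1 in the frame of corner between 0.134 and 0.146 m or y of tile3 in the frame of corner between 0.134 and 0.146 m or y of tile4 in the frame of corner between 0.134 and 0.146 m)) or (y of tile2 in the frame of corner between 0.246 and 0.258 m and (y of tile0 in the frame of corner between 0.19 and 0.202 m or y of tile1 in the frame of corner between 0.19 and 0.202 m or y of tile3 in the frame of corner between 0.19 and 0.202 m or y of tile4 in the frame of corner between 0.19 and 0.202 m))) and x of tile3 in the frame of corner between -0.046 and -0.036 m and z of tile3 in the frame of corner between 0 and 0.008 m and (y of tile3 in the frame of corner between 0.022 and 0.034 m or (y of tile3 in the frame of corner between 0.078 and 0.09 m and (y of tile0 in the frame of corner between 0.022 and 0.034 m or y of tile1 in the frame of corner between 0.022 and 0.034 m or y of tile2 in the frame of corner between 0.022 and 0.034 m or y of tile4 in the frame of corner between 0.022 and 0.034 m)) or (y of tile3 in the frame of corner between 0.134 and 0.146 m and (y of tile0 in the frame of corner between 0.078 and 0.09 m or y of tile1 in the frame of corner between 0.078 and 0.09 m or y of tile2 in the frame of corner between 0.078 and 0.09 m or y of tile4 in the frame of corner between 0.078 and 0.09 m)) or (y of tile3 in the frame of corner between 0.19 and 0.202 m and (y of tile0 in the frame of corner between 0.134 and 0.146 m or y of tile1 in the frame of corner between 0.134 and 0.146 m or y of tile2 in the frame of corner between 0.134 and 0.146 m or y of tile4 in the frame of corner between 0.134 and 0.146 m)) or (y of tile3 in the frame of corner between 0.246 and 0.258 m and (y of tile0 in the frame of corner between 0.19 and 0.202 m or y of tile1 in the frame of corner between 0.19 and 0.202 m or y of tile2 in the frame of corner between 0.19 and 0.202 m or y of tile4 in the frame of corner between 0.19 and 0.202 m))) and x of tile4 in the frame of corner between -0.046 and -0.036 m and z of tile4 in the frame of corner between 0 and 0.008 m and (y of tile4 in the frame of corner between 0.022 and 0.034 m or (y of tile4 in the frame of corner between 0.078 and 0.09 m and (y of tile0 in the frame of corner between 0.022 and 0.034 m or y of tile1 in the frame of corner between 0.022 and 0.034 m or y of tile2 in the frame of corner between 0.022 and 0.034 m or y of tile3 in the frame of corner between 0.022 and 0.034 m)) or (y of tile4 in the frame of corner between 0.134 and 0.146 m and (y of tile0 in the frame of corner between 0.078 and 0.09 m or y of tile1 in the frame of corner between 0.078 and 0.09 m or y of tile2 in the frame of corner between 0.078 and 0.09 m or y of tile3 in the frame of corner between 0.078 and 0.09 m)) or (y of tile4 in the frame of corner between 0.19 and 0.202 m and (y of tile0 in the frame of corner between 0.134 and 0.146 m or y of tile1 in the frame of corner between 0.134 and 0.146 m or y of tile2 in the frame of corner between 0.134 and 0.146 m or y of tile3 in the frame of corner between 0.134 and 0.146 m)) or (y of tile4 in the frame of corner between 0.246 and 0.258 m and (y of tile0 in the frame of corner between 0.19 and 0.202 m or y of tile1 in the frame of corner between 0.19 and 0.202 m or y of tile2 in the frame of corner between 0.19 and 0.202 m or y of tile3 in the frame of corner between 0.19 and 0.202 m)))); the robot touches nothing.
It fails at once if another thing on the bench was moved more than 40 mm (distance of any of mug, bowl, bottle, jar, brush, prop, pot from where it was at the start of the episode above 0.04 m).
Of tile1, tile2, tile3, tile4 only 3 to 4 are there at a start; the rules pass over those that are not, and their reading is None.
At some moment in a run one of tile0 may be knocked a few centimetres aside while the robot is not near it.
It also fails if it takes over 210 s, if anything falls off the work surface, if the arm or the gripper's body presses on something with over 40 N, if the wrist force passes 120 N, or if a joint passes its speed limit or range.

ROBOT

A 6-joint arm with a two-finger parallel gripper is mounted at the origin on the work surface. World frame = base frame: x ahead of the robot, y to its left, z up, the work surface at z = 0. Lengths are in m, angles in rad, forces in N, time in s.
With the tool pointing down it reaches from about 0.25 to 0.725 m from the base axis. Payload 4 kg.
Tool frame: the origin (TCP) lies at the very end of the fingers, on their centre line; the grasp point (between the pads) lies 19 mm behind it; z points along the fingers, y is the line along which they close (so a half turn about z gives the same grasp; the last joint's range is limited). The gripper opens to 85 mm and grips with 20 to 120 N. Pads are 22 mm wide; open, the fingers measure 114 mm over their backs; the gripper's body (76 mm by 85 mm) begins 54 mm behind the grasp point. The pads swing forward as they close: fully open they stand 13 mm farther back than shut.
Start: joints at [-1.224, 0.241, 0.005, 1.335, 0, 1.571], TCP at [0.17, -0.47, 0.231] pointing down, gripper open.
Joint ranges: [-2.72, 2.72], [-1.05, 1.87], [-1.09, 1.28], [-1.99, 2.15], [-1.42, 1.44], [-3.14, 3.14]. Speed limits (rad/s): [2.79, 2.79, 3.14, 3.14, 3.14, 3.14].

INTERFACE

Orientations are given as a unit quaternion [x, y, z, w].
In Python, from rig import read_state, read_camera, camera_model, sign_off, find_in gives the robot as it stands.
- The arm moves only by the shell command python3 -m jog 'ROWS' [FORCE]. ROWS is JSON, a list of rows, each a list of 7 numbers: the turn, a rotation vector about the world's x, y, z in rad, then the shift along the world's x, y, z in mm, then the opening, from 0 (shut) to 1 (fully open). A call has 1 to 5 rows; each row is the pose to reach, as a shift and turn from the pose commanded when the call began; what a row does not reach only later rows make up. A row lasts 1/8 s, in which the tool goes at most 62.5 mm and 10.7 degrees, less where a joint would pass 70% of its speed; a pose out of reach is approached as far as the arm can. A call with a gripper value outside its range is refused whole. The fingers move at their own pace and stop on an object; FORCE is the grip in N (left out, the last holds). Time passes only in rows, so rows that repeat a pose let the fingers close. It gives the time, the measured TCP pose, the force, the opening and the grip force at its end, in the units of the state.
- read_state(): the state, without advancing time (a new reading comes with each control period).
- read_camera(name): name is "scene" or "side" or "wrist"; returns the picture (400x640x3 uint8, red, green, blue); there is no depth.
- camera_model(name): a dict with "fovy" (degrees; the focal length in pixels is half the picture's height over the tangent of half this angle, whatever the lens; pixels are square), "cx", "cy" (the principal point, pixels), "xyz" and "rotation" of the camera in the world; the wrist camera has in their place "mount" (4x4, takes a point from camera to tool coordinates, whose origin is the TCP and whose axes are the flange's). Camera axes: x right, y down, z forward; pixel columns grow to the right and rows downward; lengths in m; the calibration is good to about 2 mm. A picture is of the moment at which its call begins: read the wrist's pose just before it. camera_model takes no time and is no camera call.
- sign_off(): hands the job in; it is judged then, once.
Trained networks look in the newest picture that a camera, given by its name, has taken for a name from the list of things; names that differ only in an ending like _2 or _b are one class to them, and where a whole thing is asked for, a point or a joint stands for the part that bears it (a point fixed in the world has none). Each returns a list of dicts, best first, with "confidence" (0 to 1); they miss things now and then, are a little off and sometimes report something else, mostly with a low value. They report only what shows in the picture. A call takes as long as a camera call. They do not tell look-alikes from the thing itself.
- find_in(camera, label): "centre" ([x, y, z] in m, in world coordinates, good to about 4 mm: the middle of the surface that is visible of it).
The state is a dict: "time": time; "q": joint angles; "qvel": joint speeds; "tau": joint torques, N m; "position": TCP position; "orientation": TCP orientation; "contact_force": force on the tool from outside, world axes, zero at the start; "torque": the same for the moment, N m; "finger_gap": finger opening in m; "finger_force": force on a finger pad.
Only numpy, scipy, OpenCV 4.12 (cv2) and the standard library are available. Lean on these libraries where they do the work, as an engineer would, in place of code of your own. Each camera call takes 0.05 s, during which the arm holds its last target. There are 200 camera calls.

## Working session

There is one attempt and no reset: what is moved stays moved. The work goes in short steps, Python scripts to look and compute and a shell command to move; the robot and the scene stay as the last step left them, time stands still between calls to the robot, and variables do not carry over. Pictures are saved under pics/ and viewed, at most 14 in all, crops included, and the job is handed in when it is done.

```bash
ls; mkdir -p pics
python3 - <<'E'
from rig import *
import cv2, json
s=read_state(); print({k:s[k] for k in('time','position','orientation','finger_gap')})
for c in('scene','side'):
    im=read_camera(c); cv2.imwrite(f'pics/{c}0.png',cv2.cvtColor(im,cv2.COLOR_RGB2BGR))
    m=camera_model(c); print(c,m)
    for l in('tile0','rack','board'):
        print(l,[(round(d['confidence'],2),[round(v,3) for v in d['centre']]) for d in find_in(c,l)])
print(camera_model('wrist'))
E
```

```text
pics
{'time': 0.0, 'position': array([ 0.16971576, -0.4696464 ,  0.23039408]), 'orientation': array([ 9.85005941e-01,  1.72517177e-01, -1.83589475e-04, -1.04226057e-03]), 'finger_gap': 0.0851548924133942}
scene {'fovy': 48.23753072277643, 'cx': 317.1067302512326, 'cy': 198.6409812346713, 'xyz': array([ 1.06447603, -0.25237251,  1.01009898]), 'rotation': array([ 0.8089867 ,  0.52253941, -0.14332605, -0.22792703])}
tile0 [(0.93, [0.353, 0.15, 0.004]), (0.7, [0.537, -0.038, 0.026]), (0.64, [0.522, 0.257, 0.074]), (0.6, [0.479, 0.255, 0.072]), (0.58, [0.571, 0.257, 0.071]), (0.49, [0.442, 0.263, 0.073])]
rack []
board [(0.56, [0.541, -0.151, 0.017])]
side {'fovy': 47.854169324596576, 'cx': 322.76257929308775, 'cy': 202.15545493881598, 'xyz': array([0.28163466, 1.06631866, 0.79553909]), 'rotation': array([-0.08955188,  0.8736321 , -0.47473251,  0.05810724])}
tile0 [(0.93, [0.348, 0.159, 0.007]), (0.7, [0.52, 0.27, 0.074]), (0.7, [0.566, 0.268, 0.082]), (0.63, [0.478, 0.271, 0.079]), (0.6, [0.43, 0.27, 0.076]), (0.56, [0.526, -0.028, 0.023]), (0.56, [0.302, -0.171, 0.011])]
rack [(0.95, [0.494, 0.299, 0.044])]
board [(0.97, [0.528, -0.102, 0.014])]
{'fovy': 63.18518636967545, 'cx': 321.0810501125887, 'cy': 197.80070356551255, 'mount': array([[-6.33239261e-04, -9.53645051e-01, -3.00933076e-01,
         7.58098223e-02],
       [ 9.99999798e-01, -6.18931651e-04, -1.42882358e-04,
        -2.67710755e-03],
       [-4.99979518e-05, -3.00933106e-01,  9.53645250e-01,
        -1.42899729e-01],
       [ 0.00000000e+00,  0.00000000e+00,  0.00000000e+00,
         1.00000000e+00]])}
```

View pics/scene0.png

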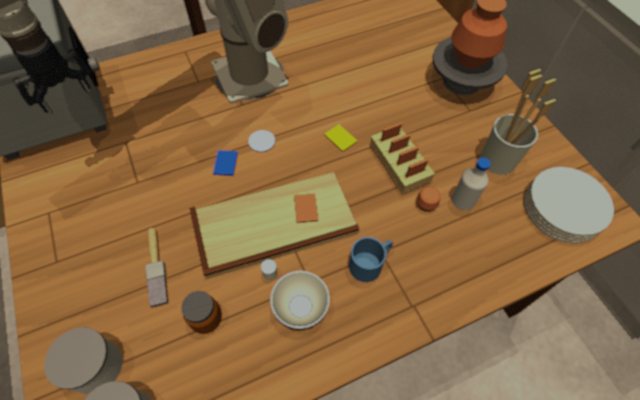

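View pics/side0.png

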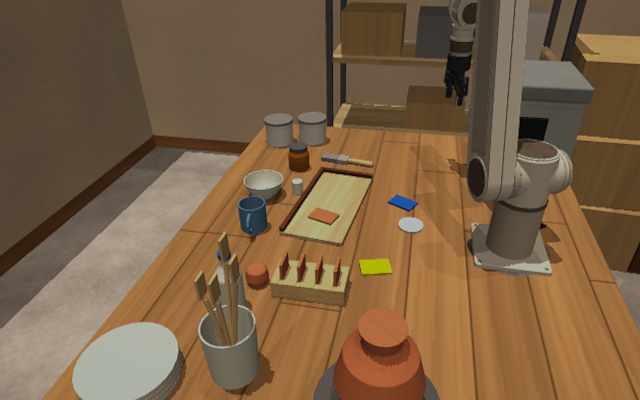

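Pictures: the look-alikes are the yellow tile at (340,137) and the blue one at (226,163) on the scene view. Both lie on the table. The terracotta tile on the board at (305,208) is tile0. All four rack slots hold a terracotta tile, at about (390,132), (400,143), (407,155) and (416,168). I'll take a wrist close-up of both areas next.

```bash
python3 -m jog '[[0,0,0.9,100,100,100,1],[0,0,0.9,150,150,150,1],[0,0,0.9,200,200,170,1],[0,0,0.9,200,250,170,1],[0,0,0.9,250,300,170,1]]'; python3 -m jog '[[0,0,0.324,30,100,0,1],[0,0,0.324,30,100,0,1],[0,0,0.324,30,100,0,1],[0,0,0.324,30,100,0,1]]'
cat > h.py <<'E'
from rig import *
import numpy as np, cv2
from scipy.spatial.transform import Rotation as R
def shot(c,name=None):
    s=read_state(); im=read_camera(c); m=camera_model(c)
    f=200/np.tan(np.radians(m['fovy']/2))
    if c=='wrist':
        T=np.eye(4); T[:3,:3]=R.from_quat(s['orientation']).as_matrix(); T[:3,3]=s['position']; T=T@m['mount']
        Rw,p=T[:3,:3],T[:3,3]
    else: Rw,p=R.from_quat(m['rotation']).as_matrix(),m['xyz']
    if name: cv2.imwrite(f'pics/{name}.png',cv2.cvtColor(im,cv2.COLOR_RGB2BGR))
    return im,(f,m['cx'],m['cy'],Rw,p)
def ray(cam,uv,z):
    f,cx,cy,Rw,p=cam; uv=np.atleast_2d(uv)
    d=np.c_[(uv[:,0]-cx)/f,(uv[:,1]-cy)/f,np.ones(len(uv))]@Rw.T
    return (p+d*((z-p[2])/d[:,2:]))[:,:2]
def proj(cam,P):
    f,cx,cy,Rw,p=cam; c=(np.atleast_2d(P)-p)@Rw; return c[:,:2]/c[:,2:]*f+[cx,cy]
E
python3 - <<'E'
from h import *
s=read_state(); print(s['time'],s['position'],s['orientation'],s['q'])
im,cam=shot('wrist','w1'); np.savez('w1.npz',f=cam[0],cx=cam[1],cy=cam[2],R=cam[3],p=cam[4])
E
```

```text
time: 1.02
position: [0.35, -0.2612, 0.3738]
orientation: [0.811, 0.586, 0.0, 0.001]
contact_force: [0.9, -0.1, -1.7]
finger_gap: 0.0852
finger_force: 0.0
time: 1.52
position: [0.379, -0.1627, 0.3723]
orientation: [0.707, 0.707, -0.0, 0.0]
contact_force: [0.1, -0.7, 0.8]
finger_gap: 0.0856
finger_force: 0.0
1.525 [ 0.37903556 -0.16274679  0.3723004 ] [ 7.07292932e-01  7.06920518e-01 -1.93040661e-04  2.28163775e-04] [-4.05178446e-01  4.73626434e-02  1.38923950e-01  1.66207732e+00
 -5.27936768e-04  1.16614448e+00]
```

View pics/w1.png

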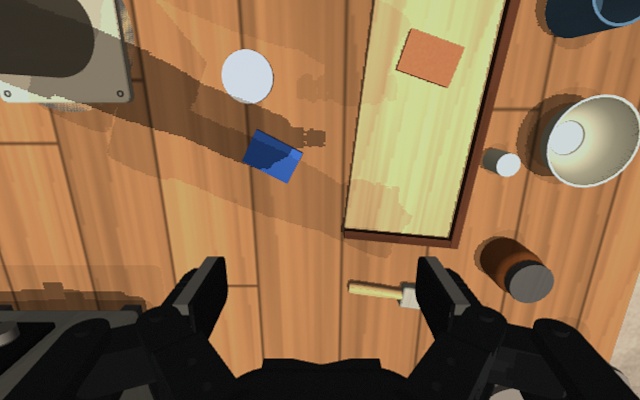

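The wrist view shows the board, with the stop along row ~235 and the batten running up to the right. Tile0 is at (430,58), and the blue look-alike at (273,155) is off the board. I'll shift left so the whole board and the rack come into view.

```bash
python3 -m jog '[[0,0,0,60,60,20,1],[0,0,0,80,120,40,1],[0,0,0,80,180,40,1],[0,0,0,80,180,40,1],[0,0,0,80,180,40,1]]' | head -2
python3 - <<'E'
from h import *
im,cam=shot('wrist','w2'); np.savez('w2.npz',f=cam[0],cx=cam[1],cy=cam[2],R=cam[3],p=cam[4])
E
python3 -m jog '[[0,0,0,0,60,0,1],[0,0,0,0,120,0,1],[0,0,0,0,150,0,1],[0,0,0,0,150,0,1],[0,0,0,0,150,0,1]]' | head -2
python3 - <<'E'
from h import *
im,cam=shot('wrist','w3'); np.savez('w3.npz',f=cam[0],cx=cam[1],cy=cam[2],R=cam[3],p=cam[4])
a=cv2.imread('pics/w2.png')
E
```

```text
time: 2.2
position: [0.4596, 0.0175, 0.4119]
time: 2.88
position: [0.4594, 0.1657, 0.4121]
```

View pics/w2.png

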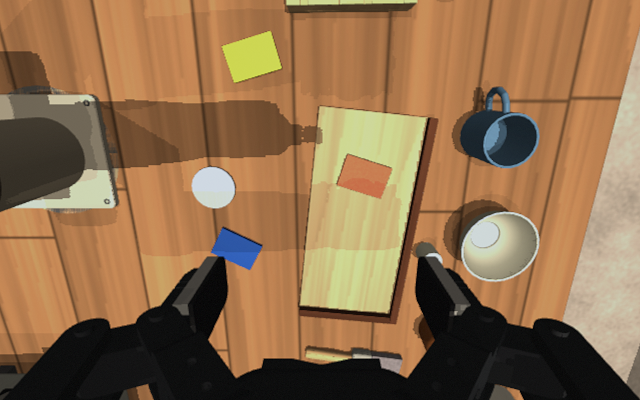

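View pics/w3.png

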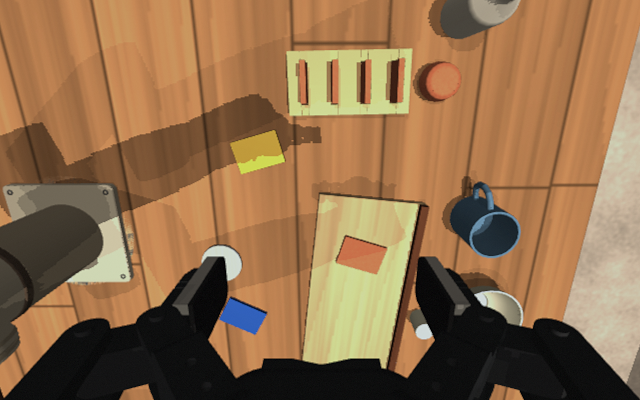

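```bash
cat >> h.py <<'E'
def load(n):
    d=np.load(n+'.npz'); return cv2.imread(f'pics/{n}.png'),(float(d['f']),float(d['cx']),float(d['cy']),d['R'],d['p'])
def quad(mask):
    cs,_=cv2.findContours(mask,cv2.RETR_EXTERNAL,cv2.CHAIN_APPROX_NONE)
    c=max(cs,key=cv2.contourArea); return c
E
python3 - <<'E'
from h import *
im,cam=load('w2'); hsv=cv2.cvtColor(im,cv2.COLOR_BGR2HSV)
for uv in [(330,130),(360,230),(340,290),(365,175),(375,290),(280,200),(310,240),(430,200),(250,55)]: print(uv,hsv[uv[1],uv[0]])
def fit(n,box,lo,hi,z):
    im,cam=load(n); hsv=cv2.cvtColor(im,cv2.COLOR_BGR2HSV)
    m=cv2.inRange(hsv,np.array(lo),np.array(hi)); k=np.zeros_like(m); x0,y0,x1,y1=box; k[y0:y1,x0:x1]=m[y0:y1,x0:x1]
    k=cv2.morphologyEx(k,cv2.MORPH_CLOSE,np.ones((5,5)))
    c=quad(k); P=ray(cam,c[:,0].astype(float),z)
    r=cv2.minAreaRect((P*1000).astype(np.float32)); print(n,'rect',np.round(r[0],1),np.round(r[1],1),round(r[2],2))
    print(np.round(cv2.boxPoints(r),1).tolist())
    return c,P
fit('w2',(285,95,450,330),(20,60,60),(40,255,255),.014)
fit('w3',(285,40,420,125),(20,40,90),(40,255,255),.047)
fit('w2',(330,145,400,205),(0,90,60),(14,255,255),.022)
fit('w1',(390,20,470,95),(0,90,60),(14,255,255),.022)
fit('w1',(340,0,515,245),(20,60,60),(40,255,255),.014)
E
```

```text
(330, 130) [ 27  87 205]
(360, 230) [ 22 100 204]
(340, 290) [ 29  83 206]
(365, 175) [ 12 150 201]
(375, 290) [ 29  86 205]
(280, 200) [ 13 145 158]
(310, 240) [ 18 112 203]
(430, 200) [ 13 146 191]
(250, 55) [ 32 157 215]
w2 rect [ 521.2 -116. ] [377.8 175.5] 84.02
[[414.29998779296875, -294.70001220703125], [588.7999877929688, -313.0], [628.2000122070312, 62.70000076293945], [453.6000061035156, 81.0]]
w3 rect [497.9 261.8] [181.5  91.1] 0.86
[[406.3999938964844, 306.0], [407.79998779296875, 214.8000030517578], [589.2999877929688, 217.60000610351562], [587.9000244140625, 308.70001220703125]]
w2 rect [529.  -33.8] [56.  80.4] 72.14
[[482.1000061035156, -48.099998474121094], [558.7000122070312, -72.80000305175781], [575.7999877929688, -19.5], [499.29998779296875, 5.199999809265137]]
w1 rect [528.6 -34.8] [56.6 80.4] 72.23
[[481.6000061035156, -49.5], [558.2000122070312, -74.0], [575.5, -20.200000762939453], [498.8999938964844, 4.400000095367432]]
w1 rect [ 519.9 -127.7] [352.8 175.3] 84.08
[[414.6000061035156, -294.1000061035156], [588.9000244140625, -312.1000061035156], [625.2999877929688, 38.70000076293945], [450.8999938964844, 56.79999923706055]]
```

Measured poses:
- **Board:** corner at (588.8, -312.6) mm, yaw -6.0°.
- **Rack:** centre at (498, 262) mm, yaw 0.9°, all four slots filled.
- **tile0:** centre at (528.8, -34.3) mm, long axis at -17.9°.

Candidates in w2:
- Orange tile at (365,175) on the board: this is the one.
- Yellow at (252,57) and blue at (237,248): on the table, rejected by colour.
- Orange pot top at w3 (440,80): round, not a tile.

I'll hover over the orange tile and check it close up.

```bash
python3 -m jog '[[0,0,0.18,15,-50,-40,1],[0,0,0.36,30,-100,-80,1],[0,0,0.54,45,-140,-120,1],[0,0,0.72,60,-180,-160,1],[0,0,0.9,69,-200,-200,1]]' | head -2;python3 -m jog '[[0,0,0.18,0,0,-40,1],[0,0,0.358,0,0,-50,1],[0,0,0.358,0,0,-50,1],[0,0,0.358,0,0,-50,1]]' | head -3
python3 - <<'E'
from h import *
im,cam=shot('wrist','w4'); np.savez('w4.npz',f=cam[0],cx=cam[1],cy=cam[2],R=cam[3],p=cam[4])
b,_=load('w4'); hsv=cv2.cvtColor(b,cv2.COLOR_BGR2HSV)
m=cv2.inRange(hsv,np.array((0,90,60)),np.array((14,255,255)))
u=proj(cam,[[.529,-.034,.022]])[0].astype(int); print(u)
x0,y0=max(u[0]-150,0),max(u[1]-150,0)
cv2.imwrite('pics/w4c.png',b[y0:y0+300,x0:x0+300])
n,l,st,ce=cv2.connectedComponentsWithStats(m); k=l[u[1],u[0]]; print(st[k])
c=quad(((l==k)*255).astype(np.uint8)); r=cv2.minAreaRect((ray(cam,c[:,0].astype(float),.022)*1000).astype(np.float32)); print(r)
print(read_state()['position'])
E
```

```text
time: 3.55
position: [0.5281, -0.0366, 0.2113]
time: 4.05
position: [0.5286, -0.0334, 0.1633]
orientation: [0.158, 0.987, 0.0, 0.001]
[319 187]
[ 287  143   64   86 5219]
((528.8580932617188, -34.11815643310547), (55.68071746826172, 80.29209899902344), 72.41160583496094)
[ 0.52878472 -0.0331409   0.16352283]
```

View pics/w4c.png

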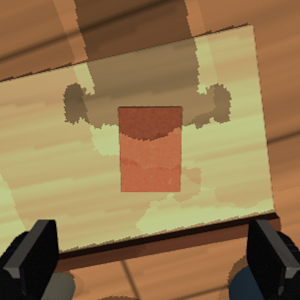

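It is the orange tile, lying square between the fingers. I'll descend and grip.

```bash
python3 -m jog '[[0,0,0,0,-1,-50,1],[0,0,0,0,-1,-100,1],[0,0,0,0,-1,-140,1],[0,0,0,0,-1,-149,0.85],[0,0,0,0,-1,-149,0.8]]' 40;python3 -m jog '[[0,0,0,0,0,0,0.5],[0,0,0,0,0,0,0.3],[0,0,0,0,0,0,0.3],[0,0,0,0,0,0,0.3]]'
```

```text
time: 4.72
position: [0.5288, -0.0335, 0.0141]
orientation: [0.156, 0.988, 0.0, 0.001]
contact_force: [-0.1, 0.1, 0.0]
finger_gap: 0.068
finger_force: 0.0
time: 5.22
position: [0.5301, -0.0337, 0.0158]
orientation: [0.156, 0.988, 0.0, 0.002]
contact_force: [-1.3, -0.6, 6.1]
finger_gap: 0.0538
finger_force: 41.8
```

```bash
python3 -m jog '[[0,0,0,0,0,30,0.3],[0,0,0.1,10,-50,30,0.3],[0,0,0.209,20,-110,30,0.3],[0,0,0.209,23,-170,30,0.3],[0,0,0.209,23,-224,30,0.3]]'; python3 -m jog '[[0,0,0,0,0,0,0.3],[0,0,0,0,0,0,0.3],[0,0,0,0,0,-20,0.3],[0,0,0,0,0,-28,0.3],[0,0,0,0,0,-28,0.3]]';python3 -m jog '[[0,0,0,0,0,0,0.7],[0,0,0,0,0,0,0.75],[0,0,0,0,0,0,0.75],[0,0,0,0,0,80,0.75],[0,0,0,0,0,80,0.75]]'
python3 - <<'E'
from h import *
im,cam=shot('wrist','w5')
b=cv2.imread('pics/w5.png');C=np.array([588.8,-312.6]);e=np.array([[.9945,-.1045],[.1045,.9945]])
P=C/1000+(np.array([-42,50])/1000)@e
u=proj(cam,[[*P,.022]])[0].astype(int); print(u)
m=cv2.inRange(cv2.cvtColor(b,cv2.COLOR_BGR2HSV),np.array((0,90,60)),np.array((14,255,255)))
n,l,st,ce=cv2.connectedComponentsWithStats(m); k=l[u[1],u[0]]; print(st[k])
r=cv2.minAreaRect((ray(cam,quad(((l==k)*255).astype(np.uint8))[:,0].astype(float),.022)*1000).astype(np.float32)); print(r,'corner frame',(np.array(r[0])-C)@e.T)
E
```

```text
time: 5.85
position: [0.5521, -0.2599, 0.0447]
orientation: [0.052, 0.999, -0.001, 0.001]
contact_force: [0.8, -0.0, -0.2]
finger_gap: 0.0535
finger_force: 42.1
time: 6.48
position: [0.5511, -0.2558, 0.0159]
orientation: [0.051, 0.999, 0.0, -0.0]
contact_force: [-1.9, 1.0, 2.6]
finger_gap: 0.0539
finger_force: 42.6
time: 7.1
position: [0.5534, -0.2586, 0.0992]
orientation: [0.052, 0.999, -0.001, 0.003]
contact_force: [1.1, -1.0, -0.4]
finger_gap: 0.0639
finger_force: 0.0
[318 208]
[ 284  150   83  108 8418]
((551.048828125, -253.99212646484375), (56.1313362121582, 80.889892578125), 84.07373809814453) corner frame [-43.66806321  54.34053277]
```

```bash
python3 -m jog '[[0,0,0,6,55,0,0],[0,0,0,6,55,-40,0],[0,0,0,6,55,-60,0],[0,0,0,6,55,-78,0],[0,0,0,6,55,-78,0]]'; python3 -m jog '[[0,0,0,-1,-8,0,0],[0,0,0,-2,-16,0,0],[0,0,0,-3,-24,0,0],[0,0,0,-3,-29,0,0],[0,0,0,-3.5,-33,0,0]]';python3 -m jog '[[0,0,0,0,-2,0,0],[0,0,0,0,-2,0,0]]'
```

```text
time: 7.78
position: [0.5563, -0.2021, 0.0157]
orientation: [0.052, 0.999, 0.0, -0.001]
contact_force: [-0.6, -0.9, 0.1]
finger_gap: 0.0
finger_force: 0.0
time: 8.4
position: [0.5537, -0.2358, 0.0174]
orientation: [0.052, 0.999, 0.0, 0.0]
contact_force: [0.3, 1.5, 0.7]
finger_gap: 0.0001
finger_force: 0.5
time: 8.65
position: [0.5536, -0.2376, 0.0173]
orientation: [0.052, 0.999, -0.0, 0.0]
contact_force: [0.3, 0.7, -0.3]
finger_gap: 0.0001
finger_force: 0.0
```

```bash
python3 -m jog '[[0,0,0,0,6,50,0.4],[0,0,-0.15,-30,40,90,0.4],[0,0,-0.33,-60,100,120,0.4],[0,0,-0.51,-90,150,150,0.4],[0,0,-0.69,-121,200,183,0.4]]' | head -2; python3 -m jog '[[0,0,-0.18,0,60,0,0.4],[0,0,-0.36,0,120,0,0.4],[0,0,-0.54,0,180,0,0.4],[0,0,-0.72,0,240,0,0.4],[0,0,-0.762,0,298,0,0.4]]' | head -2; python3 -m jog '[[0,0,0,0,0,0,0.4],[0,0,0,0,0,0,0.4]]'
python3 - <<'E'
from h import *
C=np.array([588.8,-312.6]);e=np.array([[.9945,-.1045],[.1045,.9945]])
im,cam=shot('wrist','w6'); np.savez('w6.npz',f=cam[0],cx=cam[1],cy=cam[2],R=cam[3],p=cam[4])
for x in(432,476,520,564): print(proj(cam,[[x/1000,.262+d,.092] for d in(-.028,.028)]).round().tolist())
for c in('scene','side'):
    b,cam=shot(c,c+'1'); h=cv2.cvtColor(b,cv2.COLOR_RGB2HSV)
    m=cv2.inRange(h,np.array((0,110,60)),np.array((14,255,255)))
    P=C/1000+(np.array([-42,28])/1000)@e; u=proj(cam,[[*P,.022]])[0].astype(int)
    n,l,st,ce=cv2.connectedComponentsWithStats(m); k=l[u[1],u[0]]; 
    r=cv2.minAreaRect((ray(cam,quad(((l==k)*255).astype(np.uint8))[:,0].astype(float),.022)*1000).astype(np.float32)); print(c,u,st[k],r,'corner frame',(np.array(r[0])-C)@e.T)
E
```

```text
time: 9.28
position: [0.4401, -0.0502, 0.1919]
time: 9.9
position: [0.4414, 0.2241, 0.1914]
time: 10.15
position: [0.441, 0.2225, 0.1908]
orientation: [0.701, 0.713, -0.001, 0.0]
contact_force: [0.2, -0.2, -0.4]
finger_gap: 0.0342
finger_force: 0.0
[[312.0, 187.0], [313.0, 112.0]]
[[369.0, 188.0], [374.0, 113.0]]
[[426.0, 189.0], [435.0, 114.0]]
[[483.0, 190.0], [496.0, 115.0]]
scene [216 248] [ 189  206  170   70 1796] ((527.4939575195312, -126.18212890625), (394.8412170410156, 195.18507385253906), 83.94467163085938) corner frame [-80.44952678 178.98609136]
side [332 174] [     0      0    640    400 234644] ((1390.8408203125, -1567.35986328125), (6695.12451171875, 4573.81640625), 6.0677900314331055) corner frame [  928.75200151 -1164.04541831]
```

View pics/w6.png

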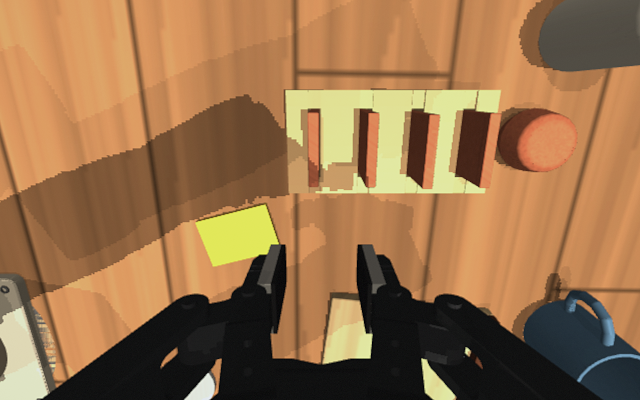

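The view shows the four tile tops where I predicted them: left to right at u≈313, 372, 430 and 490. I'll take the leftmost first.

```bash
python3 -m jog '[[0,0,0,-9,39,0,0.4],[0,0,0,-9,39,-50,0.4],[0,0,0,-9,39,-90,0.4],[0,0,0,-9,39,-129,0.4],[0,0,0,-9,39,-129,0.4]]'; python3 -m jog '[[0,0,0,0,0,0,0],[0,0,0,0,0,0,0],[0,0,0,0,0,0,0],[0,0,0,0,0,0,0]]' 50; python3 -m jog '[[0,0,0,0,0,30,0],[0,0,0,0,0,70,0],[0,0,0,0,0,110,0],[0,0,0,0,0,110,0]]'
```

```text
time: 10.92
position: [0.4303, 0.2588, 0.0596]
orientation: [0.703, 0.712, -0.004, -0.001]
contact_force: [-0.9, -0.1, 0.2]
finger_gap: 0.0342
finger_force: 0.0
time: 11.42
position: [0.4341, 0.2622, 0.0642]
orientation: [0.702, 0.712, 0.002, 0.001]
contact_force: [-0.3, -0.7, 6.9]
finger_gap: 0.007
finger_force: 51.5
time: 11.92
position: [0.4348, 0.2631, 0.1762]
orientation: [0.702, 0.712, 0.004, 0.001]
contact_force: [1.5, 0.6, -1.2]
finger_gap: 0.0069
finger_force: 50.7
```

```bash
python3 -m jog '[[0,0,-0.06,10,-55,0,0],[0,0,-0.121,30,-110,0,0],[0,0,-0.121,50,-165,0,0],[0,0,-0.121,70,-220,0,0],[0,0,-0.121,80,-275,0,0]]' |head -3; python3 -m jog '[[-0.018,-0.173,0,5,-55,-10,0],[-0.036,-0.347,0,10,-110,-20,0],[-0.054,-0.52,0,15,-160,-30,0],[-0.072,-0.694,0,20,-206,-40,0],[-0.091,-0.867,0,20,-206,-50,0]]' |head -3;python3 -m jog '[[-0.018,-0.174,0,0,0,0,0],[-0.018,-0.174,0,0,0,0,0],[-0.018,-0.174,0,0,0,0,0]]';python3 - <<'E'
from h import *
s=read_state(); M=R.from_quat(s['orientation']).as_matrix()
C=np.array([588.8,-312.6]);e=np.array([[.9945,-.1045],[.1045,.9945]])
print('cf',(s['position'][:2]*1000-C)@e.T,s['position'][2],'z',e@M[:2,2],M[2,2],'y',e@M[:2,1],M[2,1],s['q'])
E
```

```text
time: 12.55
position: [0.5126, -0.0152, 0.1711]
orientation: [0.744, 0.669, -0.0, -0.0]
time: 13.18
position: [0.5338, -0.2211, 0.1228]
orientation: [0.687, 0.613, 0.262, 0.29]
time: 13.55
position: [0.5326, -0.2177, 0.1197]
orientation: [0.66, 0.59, 0.313, 0.344]
contact_force: [0.1, 0.7, -0.9]
finger_gap: 0.0069
finger_force: 50.7
cf [-65.76704272  88.54847029] 0.11974426334206023 z [0.82359282 0.00256114] -0.5671461334349027 y [ 0.56713315 -0.0078034 ] 0.8235794881885468 [-0.59528438  0.24720727 -0.97203089 -0.55557925  0.40095954  1.28413389]
```

```bash
python3 -m jog '[[-0.008,-0.08,0,0,0,-40,0],[-0.008,-0.08,0,8,0,-60,0],[-0.008,-0.08,0,12,0,-68,0],[-0.008,-0.08,0,15,0,-73,0],[-0.008,-0.08,0,15,0,-73,0]]'
python3 - <<'E'
from h import *
s=read_state(); M=R.from_quat(s['orientation']).as_matrix()
C=np.array([588.8,-312.6]);e=np.array([[.9945,-.1045],[.1045,.9945]])
print('cf',(s['position'][:2]*1000-C)@e.T,s['position'][2],'z',e@M[:2,2],M[2,2])
b,cam=shot('side','s2'); b=cv2.imread('pics/s2.png')[120:260,260:400]; cv2.imwrite('pics/s2c.png',cv2.resize(b,(560,560)))
E
```

```text
time: 14.18
position: [0.5513, -0.2192, 0.0516]
orientation: [0.643, 0.577, 0.338, 0.373]
contact_force: [-0.2, 0.2, 0.6]
finger_gap: 0.007
finger_force: 50.7
cf [-47.07331847  88.99376792] 0.05156458572938842 z [0.87063489 0.0015348 ] -0.49188922412854136
```

View pics/s2c.png

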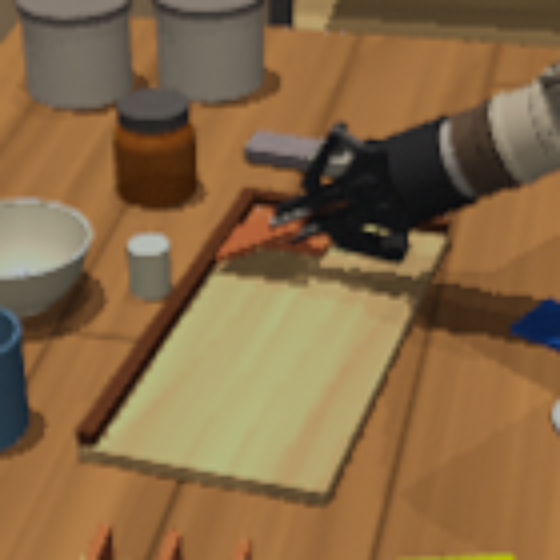

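```bash
python3 -m jog '[[0,0,0,-3,0,-5,0],[0,0,0,-3,0,-5,0.12],[0,0,0,-3,0,-5,0.2],[0,0,0,-3,0,-5,0.3],[0,0,0,-3,0,-5,0.3]]';  python3 -m jog '[[0,0,0,-13,1.4,5,0.3],[0,0,0,-26,2.7,12,0.3],[0,0,0,-39,4,20,0.3],[0,0,0,-60,6,35,0.3],[0,0,0,-80,8,80,0.3]]'
python3 - <<'E'
from h import *
b,cam=shot('side','s3'); b=cv2.imread('pics/s3.png')[120:260,260:400]; cv2.imwrite('pics/s3c.png',cv2.resize(b,(560,560)))
E
```

```text
time: 14.85
position: [0.5467, -0.2186, 0.0444]
orientation: [0.644, 0.577, 0.338, 0.372]
contact_force: [0.1, 0.6, -0.1]
finger_gap: 0.0256
finger_force: 0.1
time: 15.48
position: [0.4772, -0.2245, 0.1314]
orientation: [0.647, 0.582, 0.337, 0.36]
contact_force: [0.1, -0.8, 1.6]
finger_gap: 0.0253
finger_force: 0.0
```

View pics/s3c.png

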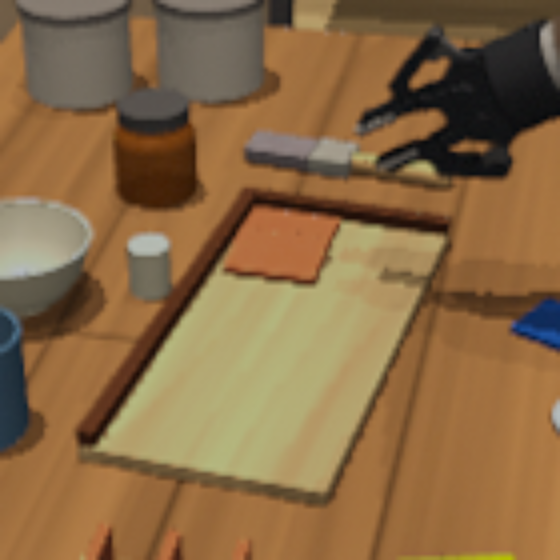

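Pictures s2c and s3c show the tilted release worked. The second tile lies flat beside tile0 against the batten. Next is the tile in the second slot.

```bash
cat >> h.py <<'E'
C=np.array([588.8,-312.6]);e=np.array([[.9945,-.1045],[.1045,.9945]])
def down(yaw): # tool y at yaw deg, pointing down
    a=np.radians(yaw); return np.array([[-np.sin(a),np.cos(a),0],[np.cos(a),np.sin(a),0],[0,0,-1]]).T.reshape(3,3).T
def delta(xyz,yaw,tilt=0):
    s=read_state(); M=R.from_quat(s['orientation'])
    T=R.from_rotvec(-np.radians(tilt)*np.array([.1045,.9945,0]))*R.from_matrix(down(yaw))
    print('t',s['time'],'turn',(T*M.inv()).as_rotvec().round(3),'shift',(np.array(xyz)-s['position']*1000).round(1),'cf',((s['position'][:2]*1000-C)@e.T).round(1),s['position'].round(4)[2])
def place(y,x=-51,z=46):
    p=C+np.array([x,y])@e; return [*p,z]
E
python3 -c "
from h import *
print(np.linalg.det(down(30)));delta([476,261.5,180],0.9)"
```

```text
1.0
t 15.525 turn [0.036 1.046 0.104] shift [ -1.  486.1  36.6] cf [-120.4   75.9] 0.1434
```

```bash
python3 -m jog '[[0.006,0.18,0.02,0,55,36,0.4],[0.012,0.36,0.04,0,110,36,0.4],[0.02,0.54,0.05,0,165,36,0.4],[0.025,0.72,0.07,0,220,36,0.4],[0.03,0.89,0.09,0,275,36,0.4]]'|head -2;python3 -c "
from h import *
delta([476,261.5,180],0.9)"
```

```text
time: 16.15
position: [0.4798, 0.0009, 0.169]
t 16.15 turn [0.004 0.336 0.042] shift [ -3.8 260.6  11. ] cf [-141.1  300.4] 0.169
```

```bash
python3 -m jog '[[0,0.18,0.02,0,55,11,0.4],[0.004,0.336,0.042,-4,110,11,0.4],[0.004,0.336,0.042,-4,165,11,0.4],[0.004,0.336,0.042,-4,220,11,0.4],[0.004,0.336,0.042,-4,260,11,0.4]]'|head -2; python3 -m jog '[[0,0,0,0,0,0,0.4],[0,0,0,0,0,0,0.4]]'|head -2;python3 -c "
from h import *
delta([476,261.5,62],0.9)"
```

```text
time: 16.77
position: [0.4763, 0.2617, 0.1775]
time: 17.02
position: [0.4765, 0.2591, 0.1776]
t 17.025 turn [-0.001  0.    -0.   ] shift [  -0.5    2.4 -115.6] cf [-171.5  556.9] 0.1776
```

```bash
python3 -m jog '[[0,0,0,0,2,-50,0.4],[0,0,0,0,2,-90,0.4],[0,0,0,0,2,-115,0.4],[0,0,0,0,2,-115,0.4],[0,0,0,0,2,-115,0]]'|head -2; python3 -m jog '[[0,0,0,0,0,0,0],[0,0,0,0,0,0,0],[0,0,0,0,0,0,0],[0,0,0,0,0,0,0]]' 50; python3 -m jog '[[0,0,0,0,0,50,0],[0,0,0,0,0,110,0],[0,0,-0.06,15,-40,120,0],[0,0,-0.12,30,-95,120,0],[0,0,-0.12,45,-150,120,0]]'; python3 -c "
from h import *
delta(place(148,-51,110),-5.98,60)"
```

```text
time: 17.65
position: [0.478, 0.2614, 0.0641]
time: 18.15
position: [0.4784, 0.2624, 0.0647]
orientation: [0.701, 0.713, 0.003, 0.001]
contact_force: [0.5, -1.9, 7.3]
finger_gap: 0.0067
finger_force: 51.1
time: 18.77
position: [0.5226, 0.1111, 0.1835]
orientation: [0.742, 0.67, 0.002, 0.0]
contact_force: [2.0, 0.7, -0.6]
finger_gap: 0.0069
finger_force: 51.5
t 18.775 turn [-0.11  -1.039 -0.003] shift [  31.  -271.2  -73.5] cf [-110.1  414.4] 0.1835
```

```bash
python3 -m jog '[[-0.018,-0.173,0,6,-55,-10,0],[-0.036,-0.347,0,10,-110,-20,0],[-0.054,-0.52,0,15,-165,-30,0],[-0.072,-0.694,0,20,-220,-50,0],[-0.091,-0.867,0,25,-271,-70,0]]' |head -3;python3 -m jog '[[-0.018,-0.174,0,0,0,0,0],[-0.018,-0.174,0,0,0,0,0],[-0.018,-0.174,0,0,0,0,0]]' |head -2; python3 -c "
from h import *
delta(place(148,-50,47),-5.98,60)"
```

```text
time: 19.4
position: [0.5488, -0.1272, 0.122]
orientation: [0.691, 0.621, 0.252, 0.271]
time: 19.77
position: [0.5473, -0.1257, 0.1187]
t 19.775 turn [-0.026 -0.123 -0.004] shift [  7.2 -34.5 -71.7] cf [-60.8 181.6] 0.1187
```

```bash
python3 -m jog '[[-0.026,-0.123,-0.004,3,-34,-20,0],[-0.026,-0.123,-0.004,3,-34,-50,0],[-0.026,-0.123,-0.004,7,-34,-64,0],[-0.026,-0.123,-0.004,7,-34,-66,0],[-0.026,-0.123,-0.004,7,-34,-66,0]]'; python3 -c "
from h import *
delta(place(148,-50,47),-5.98,60)"
```

```text
time: 20.4
position: [0.5618, -0.1621, 0.0562]
orientation: [0.642, 0.58, 0.336, 0.373]
contact_force: [-0.0, -0.1, -1.3]
finger_gap: 0.0069
finger_force: 51.7
t 20.4 turn [ 0.002  0.003 -0.003] shift [-7.3  1.9 -9.2] cf [-42.6 146.8] 0.0562
```

```bash
python3 -m jog '[[0,0,0,-8,2,0,0],[0,0,0,-8,2,0,0],[0,0,0,-8,2,-5,0],[0,0,0,-8,2,-9,0],[0,0,0,-8,2,-9,0]]'; python3 -c "
from h import *
delta(place(148,-50,47),-5.98,60)"
```

```text
time: 21.02
position: [0.5589, -0.1631, 0.0456]
orientation: [0.643, 0.581, 0.334, 0.369]
contact_force: [0.5, 0.2, -0.7]
finger_gap: 0.0071
finger_force: 51.6
t 21.025 turn [-0.001 -0.004 -0.004] shift [-4.4  2.9  1.4] cf [-45.3 145.5] 0.0456
```

```bash
python3 -m jog '[[0,0,0,-3,3,0,0],[0,0,0,-3,3,0,0.12],[0,0,0,-3,3,0,0.2],[0,0,0,-3,3,0,0.3],[0,0,0,-3,3,0,0.3]]';  python3 -m jog '[[0,0,0,-13,1.4,5,0.3],[0,0,0,-26,2.7,12,0.3],[0,0,0,-39,4,20,0.3],[0,0,0,-60,6,35,0.3],[0,0,0,-80,8,80,0.4]]'|head -2
python3 - <<'E'
from h import *
b,cam=shot('side','s4'); h=cv2.cvtColor(b,cv2.COLOR_RGB2HSV)
# tile mask, rectified top view of board plane z=.022, 1 px/mm, corner frame
g=np.array([[*( (C+np.array([x,y])@e)/1000),.022] for y in range(0,376) for x in range(-176,1)])
uv=proj(cam,g).astype(np.float32).reshape(376,177,2)
t=cv2.remap(h,uv[...,0],uv[...,1],cv2.INTER_LINEAR)
m=cv2.inRange(t,np.array((0,130,60)),np.array((15,255,255)))
for x in(-20,-40,-60): print(x,''.join('#' if v else '.' for v in m[::4,x+176]))
n,l,st,_=cv2.connectedComponentsWithStats(m); print(st[1:][st[1:,4]>500]-[176,0,0,0,0])
delta([520,262,62],.9)
E
```

```text
time: 21.65
position: [0.5594, -0.1618, 0.0466]
orientation: [0.643, 0.582, 0.334, 0.369]
contact_force: [0.2, 0.1, -0.4]
finger_gap: 0.0258
finger_force: 0.1
time: 22.28
position: [0.5054, -0.1727, 0.1401]
-20 .###############################################..............................................
-40 .###############################################..............................................
-60 .##############################################...............................................
[[ -176     0   177   191 15748]]
t 22.325 turn [0.033 1.021 0.095] shift [ 15.4 434.3 -90.6] cf [-98.4 130.7] 0.1526
```

```bash
python3 -m jog '[[0.006,0.18,0.02,3,55,28,0.4],[0.012,0.36,0.04,6,110,28,0.4],[0.02,0.54,0.05,9,165,28,0.4],[0.025,0.72,0.07,12,220,28,0.4],[0.03,0.89,0.09,15,270,28,0.4]]'|head -2;python3 -c "
from h import *
delta([520,262,180],0.9)"
```

```text
time: 22.95
position: [0.5209, 0.052, 0.1692]
t 22.95 turn [-0.002  0.321  0.035] shift [ -0.9 210.   10.8] cf [-105.7  355.5] 0.1692
```

```bash
python3 -m jog '[[0,0.17,0.02,0,55,11,0.4],[0,0.321,0.035,-1,110,11,0.4],[0,0.321,0.035,-1,165,11,0.4],[0,0.321,0.035,-1,210,11,0.4],[0,0.321,0.035,-1,210,11,0.4]]'|head -2; python3 -m jog '[[0,0,0,0,0,0,0.4],[0,0,0,0,0,0,0.4]]'|head -2;python3 -c "
from h import *
delta([520,262,62],0.9)"
```

```text
time: 23.58
position: [0.5197, 0.2639, 0.1771]
time: 23.82
position: [0.5201, 0.2592, 0.1783]
t 23.825 turn [-0.002  0.002  0.002] shift [-1.000e-01  2.800e+00 -1.163e+02] cf [-128.1  561.5] 0.1783
```

```bash
python3 -m jog '[[0,0,0,0,2,-50,0.4],[0,0,0,0,2,-90,0.4],[0,0,0,0,2,-115,0.4],[0,0,0,0,2,-115,0.4],[0,0,0,0,2,-115,0]]'|head -2; python3 -m jog '[[0,0,0,0,0,0,0],[0,0,0,0,0,0,0],[0,0,0,0,0,0,0],[0,0,0,0,0,0,0]]' 50; python3 -m jog '[[0,0,0,0,0,50,0],[0,0,0,0,0,110,0],[0,0,-0.06,5,-40,120,0],[0,0,-0.12,10,-95,120,0],[0,0,-0.12,15,-150,120,0]]'; python3 -c "
from h import *
delta(place(208,-53,110),-5.98,60)"
```

```text
time: 24.45
position: [0.5211, 0.2622, 0.0648]
time: 24.95
position: [0.5215, 0.2629, 0.0653]
orientation: [0.702, 0.712, 0.003, 0.001]
contact_force: [0.3, -1.5, 6.2]
finger_gap: 0.0073
finger_force: 51.9
time: 25.58
position: [0.5351, 0.1116, 0.1839]
orientation: [0.743, 0.67, 0.002, -0.0]
contact_force: [0.5, 0.4, -1.9]
finger_gap: 0.0068
finger_force: 51.5
t 25.575 turn [-0.111 -1.039 -0.002] shift [  22.8 -211.8  -73.9] cf [-97.8 416.2] 0.1839
```

```bash
python3 -m jog '[[-0.018,-0.173,0,4,-45,-10,0],[-0.036,-0.347,0,8,-90,-20,0],[-0.054,-0.52,0,12,-135,-30,0],[-0.072,-0.694,0,16,-180,-45,0],[-0.091,-0.867,0,18,-212,-60,0]]' |head -2;python3 -m jog '[[-0.018,-0.174,0,0,0,0,0],[-0.018,-0.174,0,0,0,0,0],[-0.018,-0.174,0,0,0,0,0],[-0.018,-0.174,0,0,0,0,0]]' |head -2; python3 -c "
from h import *
delta(place(208,-50,47),-5.98,60)"
```

```text
time: 26.2
position: [0.5557, -0.0832, 0.1273]
time: 26.7
position: [0.5573, -0.0822, 0.127]
t 26.7 turn [-0.023 -0.119 -0.005] shift [  3.6 -18.4 -80. ] cf [-55.5 225.9] 0.127
```

```bash
python3 -m jog '[[-0.023,-0.119,-0.005,-2,-18,-20,0],[-0.023,-0.119,-0.005,-2,-18,-50,0],[-0.023,-0.119,-0.005,-2,-18,-70,0],[-0.023,-0.119,-0.005,-2,-18,-70,0],[-0.023,-0.119,-0.005,-2,-18,-70,0]]'; python3 -m jog '[[0,0,0,0,0,-2,0],[0,0,0,0,0,-4,0],[0,0,0,0,0,-4,0]]' | head -2; python3 -c "
from h import *
delta(place(208,-49,47),-5.98,60)"
```

```text
time: 27.32
position: [0.5778, -0.1061, 0.0589]
orientation: [0.646, 0.583, 0.331, 0.366]
contact_force: [-0.8, 0.4, -0.5]
finger_gap: 0.0073
finger_force: 51.6
time: 27.7
position: [0.578, -0.1061, 0.0578]
t 27.7 turn [-0.002 -0.009 -0.003] shift [-16.2   5.5 -10.8] cf [-32.3 204.2] 0.0578
```

```bash
python3 -m jog '[[0,0,0,-5,0,20,0],[0.018,0.17,0,-10,5,20,0],[0.018,0.17,0,-20,5,20,0],[0.018,0.17,0,-20,5,20,0],[0.018,0.17,0,-20,5,20,0]]'; python3 -c "
from h import *
delta(place(209,-47,54),-5.98,50); print(read_state()['q'])"
```

```text
time: 28.32
position: [0.557, -0.1011, 0.0751]
orientation: [0.675, 0.608, 0.281, 0.31]
contact_force: [0.7, -0.1, -1.4]
finger_gap: 0.0071
finger_force: 51.7
t 28.325 turn [-0.003 -0.009 -0.002] shift [  6.9   1.2 -21.1] cf [-53.8 207. ] 0.0751
[-0.23332159  0.29607149 -0.99468704 -0.57878031  0.10051702  1.48673094]
```

```bash
python3 -m jog '[[0,0,0,3,1,-7,0],[0,0,0,5,1,-14,0],[0,0,0,5,1,-17,0],[0,0,0,5,1,-17,0]]'; python3 -c "
from h import *
delta(place(209,-47,54),-5.98,50); print(read_state()['q'])"
```

```text
time: 28.82
position: [0.5612, -0.0999, 0.0562]
orientation: [0.675, 0.609, 0.28, 0.308]
contact_force: [0.6, 1.1, -1.0]
finger_gap: 0.007
finger_force: 51.6
t 28.825 turn [-0.004 -0.014 -0.002] shift [ 2.7  0.  -2.2] cf [-49.7 208.7] 0.0562
[-0.22707943  0.36185476 -0.99697105 -0.64271492  0.0957803   1.4908078 ]
```

```bash
python3 -m jog '[[0,0,0,1,0,-2,0],[0,0,0,1,0,-2,0.12],[0,0,0,1,0,-2,0.2],[0,0,0,1,0,-2,0.3],[0,0,0,1,0,-2,0.3]]'|head -2;  python3 -m jog '[[0,0,0,-11,1.1,9,0.3],[0.002,0.03,0,-22,2.3,19,0.3],[0.005,0.06,0,-33,3.5,29,0.3],[0.01,0.1,0,-50,5,50,0.3],[0.01,0.1,0,-60,6,90,0.4]]'
python3 - <<'E'
from h import *
b,cam=shot('side','s5'); b=cv2.imread('pics/s5.png')[120:260,260:400]; cv2.imwrite('pics/s5c.png',cv2.resize(b,(560,560)))
delta([564,263,180],.9)
E
```

```text
time: 29.45
position: [0.5628, -0.1001, 0.0558]
time: 30.08
position: [0.5014, -0.0938, 0.1453]
orientation: [0.69, 0.622, 0.248, 0.274]
contact_force: [1.3, -0.2, -0.3]
finger_gap: 0.0342
finger_force: 0.0
t 30.125 turn [0.033 0.768 0.113] shift [ 60.1 357.4  27.7] cf [-107.2  208.1] 0.1523
```

View pics/s5c.png

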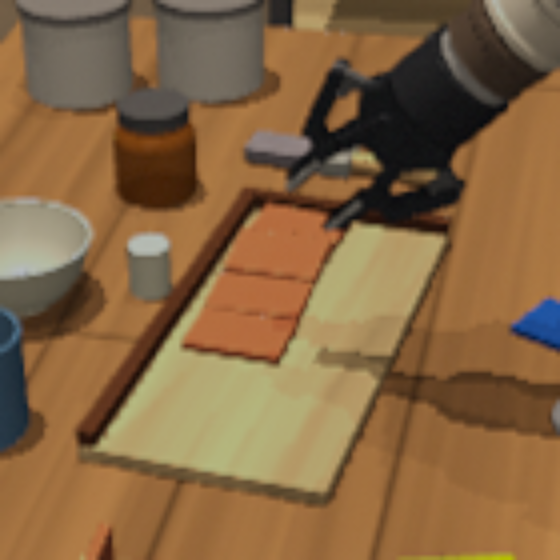

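The picture shows four tiles lying flat along the batten with small gaps. Now the last rack tile, in the rightmost slot.

```bash
python3 -m jog '[[0.006,0.17,0.02,12,55,28,0.4],[0.012,0.34,0.04,24,110,28,0.4],[0.02,0.51,0.06,36,165,28,0.4],[0.025,0.68,0.08,48,220,28,0.4],[0.033,0.768,0.113,60,275,28,0.4]]'|head -2;python3 -m jog '[[0,0,0,0,55,0,0.4],[0,0,0,0,82,0,0.4],[0,0,0,0,82,0,0.4]]'|head -2;python3 -c "
from h import *
delta([564,263,62],0.9)"
```

```text
time: 30.75
position: [0.5614, 0.1695, 0.175]
time: 31.12
position: [0.5597, 0.2514, 0.1722]
t 31.125 turn [-0.001 -0.009 -0.003] shift [   4.3   11.6 -110.2] cf [-87.9 557.9] 0.1722
```

```bash
python3 -m jog '[[0,-0.009,0,4,12,-30,0.4],[0,-0.009,0,4,12,-60,0.4],[0,-0.009,0,4,12,-90,0.4],[0,-0.009,0,4,12,-110,0.4],[0,-0.009,0,4,12,-110,0.4]]'|head -2; python3 -m jog '[[0,0,0,0,0,0,0],[0,0,0,0,0,0,0],[0,0,0,0,0,0,0],[0,0,0,0,0,0,0]]' 50; python3 -m jog '[[0,0,0,0,0,50,0],[0,0,0,0,0,110,0],[0,0,-0.06,0,-40,120,0],[0,0,-0.12,0,-95,120,0],[0,0,-0.12,0,-150,120,0]]'; python3 -c "
from h import *
delta(place(269,-49,110),-5.98,50)"
```

```text
time: 31.75
position: [0.5624, 0.259, 0.0617]
time: 32.25
position: [0.5649, 0.2612, 0.0651]
orientation: [0.702, 0.712, 0.002, 0.001]
contact_force: [-0.1, -1.7, 5.4]
finger_gap: 0.0076
finger_force: 52.4
time: 32.88
position: [0.5637, 0.1102, 0.1837]
orientation: [0.743, 0.67, 0.001, 0.0]
contact_force: [0.3, 0.2, -0.9]
finger_gap: 0.0073
finger_force: 51.9
t 32.875 turn [-0.092 -0.866 -0.001] shift [   4.5 -150.2  -73.7] cf [-69.2 417.9] 0.1837
```

```bash
python3 -m jog '[[-0.018,-0.173,0,-3,-40,-10,0],[-0.036,-0.347,0,-5,-80,-20,0],[-0.054,-0.52,0,-5,-120,-30,0],[-0.072,-0.694,0,-5,-150,-45,0],[-0.092,-0.867,0,-5,-150,-60,0]]' |head -2;python3 -m jog '[[0,0,0,0,0,0,0],[0,0,0,0,0,0,0]]' |head -2; python3 -c "
from h import *
delta(place(269,-47,54),-5.98,50)"
```

```text
time: 33.5
position: [0.562, -0.0363, 0.1272]
time: 33.75
position: [0.5647, -0.0346, 0.128]
t 33.75 turn [-0.017 -0.128 -0.002] shift [  5.5  -5.6 -74. ] cf [-53. 274.] 0.128
```

```bash
python3 -m jog '[[-0.017,-0.128,0,0,-5,-20,0],[-0.017,-0.128,0,0,-5,-40,0],[-0.017,-0.128,0,0,-5,-60,0],[-0.017,-0.128,0,0,-5,-60,0],[-0.017,-0.128,0,0,-5,-60,0]]' |head -2; python3 -c "
from h import *
delta(place(269,-47,54),-5.98,50)"
```

```text
time: 34.38
position: [0.5658, -0.0396, 0.0685]
t 34.375 turn [ 0.     0.004 -0.002] shift [  4.4  -0.5 -14.5] cf [-51.4 269.1] 0.0685
```

```bash
python3 -m jog '[[0,0,0,3,0,-7,0],[0,0,0,4,0,-14,0],[0,0,0,4,0,-14,0]]'; python3 -m jog '[[0,0,0,0,0,0,0.12],[0,0,0,0,0,0,0.2],[0,0,0,0,0,0,0.3],[0,0,0,0,0,0,0.3]]'|head -2;  python3 -m jog '[[0,0,0,-11,1.1,9,0.3],[0.002,0.03,0,-22,2.3,19,0.3],[0.005,0.06,0,-33,3.5,29,0.3],[0.01,0.1,0,-50,5,50,0.3],[0.01,0.1,0,-60,6,90,0.3]]'|head -2
python3 - <<'E'
from h import *
b,cam=shot('side','s6'); b=cv2.imread('pics/s6.png')[120:260,260:400]; cv2.imwrite('pics/s6c.png',cv2.resize(b,(560,560)))
delta(place(345,-42,80),84)
E
```

```text
time: 34.75
position: [0.5668, -0.0399, 0.0519]
orientation: [0.673, 0.607, 0.283, 0.314]
contact_force: [0.1, -0.1, -0.3]
finger_gap: 0.0071
finger_force: 51.8
time: 35.25
position: [0.5671, -0.0399, 0.0528]
time: 35.88
position: [0.5056, -0.0339, 0.1422]
t 35.925 turn [-0.543  0.67   1.482] shift [ 75.   68.9 -69.3] cf [-109.4  268.6] 0.1493
```

View pics/s6c.png

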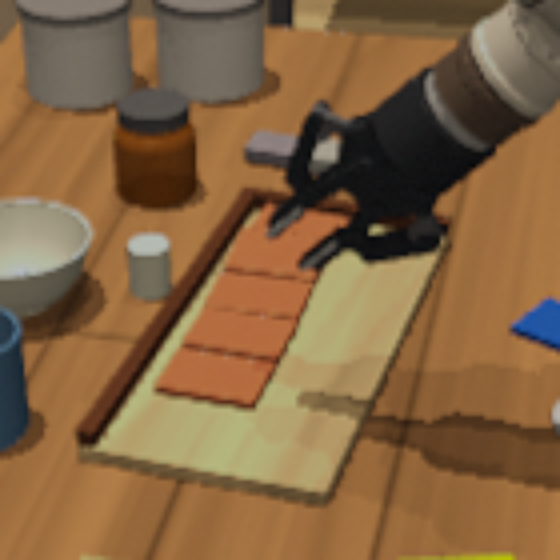

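```bash
python3 -c "
from h import *
delta(place(345,-60,200),-5.98)"; python3 -m jog '[[0.02,0.17,0,10,20,60,0],[0.04,0.34,0,20,40,60,0],[0.06,0.51,0,30,60,60,0],[0.08,0.68,0,40,74,60,0],[0.09,0.77,0,50,74,60,0]]' |head -2; python3 -m jog '[[0,0,0,0,0,40,0],[0,0,0,0,0,40,0],[0,0,0,0,0,40,0]]'|head -3
cat >> h.py <<'E'
def row(name):
    im,cam=shot('wrist',name); h=cv2.cvtColor(im,cv2.COLOR_RGB2HSV)
    ys,xs=np.arange(-20,376),np.arange(-176,20)
    g=np.array([[*((C+np.array([x,y])@e)/1000),.022] for y in ys for x in xs])
    uv=proj(cam,g).astype(np.float32).reshape(len(ys),len(xs),2)
    b=cv2.remap(cv2.cvtColor(im,cv2.COLOR_RGB2BGR),uv[...,0],uv[...,1],cv2.INTER_LINEAR)
    cv2.imwrite(f'pics/{name}r.png',cv2.resize(b,None,fx=1.5,fy=1.5))
    return b,xs,ys
E
python3 - <<'E'
from h import *
b,xs,ys=row('w7')
h=cv2.cvtColor(b,cv2.COLOR_BGR2HSV); m=cv2.inRange(h,np.array((0,125,100)),np.array((15,255,255)))
n,l,st,ce=cv2.connectedComponentsWithStats(m)
for k in range(1,n):
    if st[k,4]>1500:
        r=cv2.minAreaRect(quad(((l==k)*255).astype(np.uint8))); print(np.array(r[0])+[xs[0],ys[0]],r[1],r[2])
delta(place(345,-60,20),-5.98)
E
```

```text
t 35.925 turn [ 0.081  0.776 -0.001] shift [57.1 70.8 50.7] cf [-109.4  268.6] 0.1493
time: 36.55
position: [0.5584, 0.0418, 0.2047]
time: 36.92
position: [0.5569, 0.0401, 0.2424]
orientation: [0.744, 0.668, 0.014, 0.009]
[ 10.5 274.5] (201.0, 17.0) 90.0
[-56.47935486 272.09588623] (79.74137115478516, 57.346736907958984) 0.8425242304801941
t 36.975 turn [-0.006  0.032  0.002] shift [   8.9   -3.3 -222.5] cf [-69.2 347.3] 0.2425
```

View pics/w7r.png

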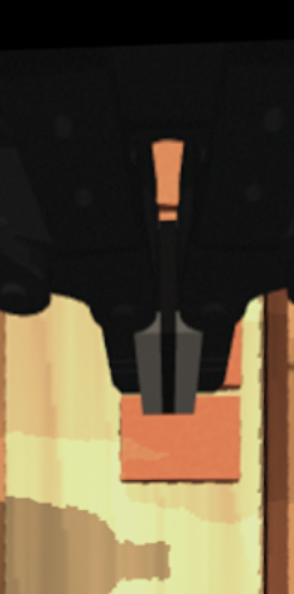

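```bash
python3 -m jog '[[-0.006,0.032,0,-30,-20,-40,0],[-0.006,0.032,0,-54,-60,-100,0],[-0.006,0.032,0,-54,-73,-150,0],[-0.006,0.032,0,-54,-73,-180,0],[-0.006,0.032,0,-54,-73,-180,0]]'|head -2; python3 -c "
from h import *
delta(place(271,-125,18),-5.98)"
```

```text
time: 37.6
position: [0.4995, -0.033, 0.0608]
t 37.6 turn [ 0.    -0.006  0.003] shift [ -6.6   3.  -42.8] cf [-118.1  268.7] 0.0608
```

```bash
python3 -m jog '[[0,-0.006,0,-7,3,-20,0],[0,-0.006,0,-7,3,-35,0],[0,-0.006,0,-7,3,-43,0],[0,-0.006,0,-7,3,-43,0]]'|head -2; python3 -m jog '[[0,0,0,8,-1,0,0],[0,0,0,16,-2,0,0],[0,0,0,22,-2,0,0],[0,0,0,26,-3,0,0],[0,0,0,30,-3,0,0]]'; python3 -m jog '[[0,0,0,0,0,0,0],[0,0,0,0,0,0,0]]'; python3 -c "
from h import *
delta(place(209,-125,18),-5.98)"
```

```text
time: 38.1
position: [0.4963, -0.0298, 0.0197]
time: 38.72
position: [0.526, -0.033, 0.0194]
orientation: [0.744, 0.668, 0.002, 0.002]
contact_force: [-0.7, -0.4, 1.0]
finger_gap: 0.0003
finger_force: 0.4
time: 38.98
position: [0.526, -0.0329, 0.0195]
orientation: [0.744, 0.668, 0.002, 0.002]
contact_force: [-0.0, 0.8, -0.6]
finger_gap: -0.0001
finger_force: 0.0
t 38.975 turn [0.001 0.005 0.002] shift [-39.6 -58.7  -1.5] cf [-91.7 271.6] 0.0195
```

```bash
python3 -m jog '[[0,0,0,1,0,-1,0],[0,0,0,2,0,-1,0],[0,0,0,2,0,-1,0]]'|sed -n '2p;4p'; python3 -m jog '[[0,0,0,1,0,0,0],[0,0,0,2,0,0,0],[0,0,0,2,0,0,0]]'|sed -n '2p;4p';python3 -m jog '[[0,0,0,1,0,0,0],[0,0,0,2,0,0,0],[0,0,0,2,0,0,0]]'|sed -n '2p;4p'
```

```text
position: [0.528, -0.0329, 0.0185]
contact_force: [-0.9, 0.3, -0.3]
position: [0.5303, -0.0329, 0.0186]
contact_force: [-0.1, -0.4, 0.6]
position: [0.5322, -0.0329, 0.0186]
contact_force: [0.4, -0.0, 0.1]
```

```bash
cat >> h.py <<'E'
def sidecheck(name,cn='side'):
    b,cam=shot(cn,name); h=cv2.cvtColor(b,cv2.COLOR_RGB2HSV)
    ys,xs=np.arange(0,340),np.arange(-130,10,1)
    g=np.array([[*((C+np.array([x,y])@e)/1000),.022] for y in ys for x in xs])
    uv=proj(cam,g).astype(np.float32).reshape(len(ys),len(xs),2)
    t=cv2.remap(h,uv[...,0],uv[...,1],cv2.INTER_LINEAR); m=cv2.inRange(t,np.array((0,125,110)),np.array((15,255,255)))
    for y in(15,28,42,70,85,100,130,145,160,190,205,220,250,270,285):
        q=xs[np.where(m[y])[0]]; q=q[(q>-130)&(q<3)]
        print(y,''.join('#' if v else '.' for v in m[y][::3]),(q.min(),q.max()) if len(q) else None)
    for x in(-70,-60,-40,-25): print(x,''.join('#' if v else '.' for v in m[::3,x+130]), np.median(t[:,x+130,0]))
    cv2.imwrite(f'pics/{name}_rect.png',cv2.resize(cv2.cvtColor(t,cv2.COLOR_HSV2BGR),None,fx=1.7,fy=1.7))
E
python3 -c "
from h import *
sidecheck('s7')"
```

```text
15 .............###############................... (np.int64(-91), np.int64(-47))
28 .............##############.................... (np.int64(-91), np.int64(-51))
42 .............#############..................... (np.int64(-91), np.int64(-55))
70 ...............########........................ (np.int64(-86), np.int64(-63))
85 ...............#####........................... (np.int64(-86), np.int64(-71))
100 ..............####............................. (np.int64(-89), np.int64(-79))
130 ............................................... None
145 ................##............................. (np.int64(-84), np.int64(-77))
160 ...............####............................ (np.int64(-87), np.int64(-75))
190 ................##............................. (np.int64(-83), np.int64(-78))
205 ............................................... (np.int64(-15), np.int64(-14))
220 ..................................#####........ (np.int64(-29), np.int64(-14))
250 .......................#####################... (np.int64(-61), np.int64(0))
270 ..............................##############... (np.int64(-41), np.int64(0))
285 .......................#.###################... (np.int64(-62), np.int64(0))
-70 ..###########################...................................................................######............ 22.0
-60 ...##################..............................................................######......########........... 32.5
-40 ...........................................................................#################.########............. 81.0
-25 ........................................................................################################.......... 58.5
```

```bash
python3 -m jog '[[0,0,0,-30,3,0,0],[0,0,0,-36,-59,0,0],[0,0,0,-36,-59,0,0],[0,0,0,-26,-60,0,0],[0,0,0,-16,-61,0,0]]'|sed -n 2p; python3 -m jog '[[0,0,0,4,0,0,0],[0,0,0,7,-1,0,0],[0,0,0,9.5,-1,0,0],[0,0,0,9.5,-1,0,0]]'|sed -n '2p;4p'; python3 -c "
from h import *
delta(place(149,-86,18),-5.98)"
python3 -m jog '[[0,0,0,-30,3,0,0],[0,0,0,-36,-57,0,0],[0,0,0,-36,-57,0,0],[0,0,0,-26,-58,0,0],[0,0,0,-16,-59,0,0]]'|sed -n 2p; python3 -m jog '[[0,0,0,4,0,0,0],[0,0,0,7,-1,0,0],[0,0,0,9.5,-1,0,0],[0,0,0,9.5,-1,0,0]]'|sed -n '2p;4p'; python3 -c "
from h import *
delta(place(90,-86,18),-5.98)"
```

```text
position: [0.5171, -0.0932, 0.0187]
position: [0.5258, -0.0948, 0.0186]
contact_force: [0.2, 0.2, -0.4]
t 41.275 turn [0.001 0.006 0.002] shift [ -6.9 -60.6  -0.6] cf [-85.4 210. ] 0.0186
position: [0.5106, -0.1533, 0.0187]
position: [0.5193, -0.1548, 0.0186]
contact_force: [-0.2, -0.8, -0.4]
t 42.4 turn [0.001 0.006 0.002] shift [ -6.6 -59.3  -0.6] cf [-85.6 149.6] 0.0186
```

```bash
python3 -m jog '[[0,0,0,-30,3,0,0],[0,0,0,-36,-57,0,0],[0,0,0,-36,-57,0,0],[0,0,0,-26,-58,0,0],[0,0,0,-16,-59,0,0]]'|sed -n 2p; python3 -m jog '[[0,0,0,4,0,0,0],[0,0,0,7,-1,0,0],[0,0,0,9.5,-1,0,0],[0,0,0,9.5,-1,0,0]]'|sed -n '2p;4p'; 
python3 -m jog '[[0,0,0,-30,3,0,0],[0,0,0,-36,-52,0,0],[0,0,0,-36,-52,0,0],[0,0,0,-26,-53,0,0],[0,0,0,-16,-54,0,0]]'|sed -n 2p; python3 -m jog '[[0,0,0,4,0,0,0],[0,0,0,7,-1,0,0],[0,0,0,9.5,-1,0,0],[0,0,0,9.5,-1,0,0]]'|sed -n '2p;4p'; python3 -c "
from h import *
delta(place(300,-42,18),-5.98)"; python3 -m jog '[[0,0,0,-20,2,20,0],[0,0,0,-20,40,80,0],[0,0,0,-20,100,120,0],[0,0,0,-20,160,160,0],[0,0,0,0,220,160,0]]'|sed -n '2p;4p'; python3 -m jog '[[0,0,0,0,60,0,0],[0,0,0,0,120,0,0],[0,0,0,0,120,0,0]]'|sed -n '2p;4p'; python3 -c "
from h import *
sidecheck('s8');print(); sidecheck('c8','scene'); delta(place(325,-42,18),-5.98)"
```

```text
position: [0.5041, -0.2133, 0.0187]
position: [0.5099, -0.2136, 0.018]
contact_force: [-5.4, 2.5, 4.4]
position: [0.4978, -0.2683, 0.0187]
position: [0.5063, -0.2698, 0.0185]
contact_force: [0.5, 0.1, -0.2]
t 44.65 turn [0.    0.006 0.002] shift [ 72.1 259.9  -0.5] cf [-86.5  34. ] 0.0185
position: [0.5017, -0.0717, 0.1776]
contact_force: [1.1, -0.8, -0.2]
position: [0.5005, 0.0515, 0.1747]
contact_force: [-0.0, -0.3, -2.3]
15 ................#########...................... (np.int64(-82), np.int64(-57))
28 ................##########..................... (np.int64(-82), np.int64(-55))
42 ................#############.................. (np.int64(-83), np.int64(-44))
70 ..................########..............######. (np.int64(-76), np.int64(2))
85 .................########.............#######.. (np.int64(-79), np.int64(2))
100 .................########...........#########.. (np.int64(-80), np.int64(2))
130 .................###########################... (np.int64(-81), np.int64(1))
145 .................###########################... (np.int64(-81), np.int64(0))
160 .................##
[... 2134 characters left out ...]
####.. (np.int64(-77), np.int64(2))
285 ..................###########################.. (np.int64(-77), np.int64(2))
-70 ..####################################..#################...##################...##################............... 13.0
-60 ..####################################..#################...##################...##################............... 13.0
-40 ..####################################..##################..##################...##################............... 13.0
-25 ..####################################..#################...##################...###################.............. 13.0
t 45.75 turn [0.001 0.006 0.   ] shift [  80.5  -33.  -156.5] cf [-125.5  349.4] 0.1745
```

All five tiles are up against the batten, with a few mm of gaps along y. I'll push the row toward the stop.

```bash
python3 -m jog '[[0,0.006,0,40,-15,-40,0],[0,0.006,0,80,-33,-80,0],[0,0.006,0,80,-33,-120,0],[0,0.006,0,80,-33,-156,0],[0,0.006,0,80,-33,-156,0]]'|sed -n '2p;4p'; python3 -m jog '[[0,0,0,-0.6,-6,0,0],[0,0,0,-1.3,-12,0,0],[0,0,0,-2,-18,0,0],[0,0,0,-2.5,-23,0,0],[0,0,0,-3,-28,0,0]]'|sed -n '2p;4p'; python3 -m jog '[[0,0,0,0,-2,0,0],[0,0,0,-0.4,-4,0,0],[0,0,0,-0.4,-4,0,0]]'|sed -n '2p;4p'; python3 -c "
from h import *
delta(place(290,-42,18),-5.98)"
```

```text
position: [0.5803, 0.0119, 0.0169]
contact_force: [0.2, -0.7, 0.4]
position: [0.5778, -0.0135, 0.0188]
contact_force: [-0.4, 2.2, 0.8]
position: [0.5775, -0.0172, 0.0187]
contact_force: [0.9, 3.1, 2.4]
t 47.375 turn [0.    0.    0.002] shift [-0.1 -2.6 -0.7] cf [-42.1 292.6] 0.0187
```

```bash
python3 -m jog '[[0,0,0,0,-1,0,0],[0,0,0,-0.2,-2,0,0],[0,0,0,-0.3,-3,0,0],[0,0,0,-0.3,-3,0,0]]'|sed -n '2p;4p'; python3 -m jog '[[0,0,0,0,8,0,0],[0,0,0,-80,40,100,0],[0,0,0,-80,90,150,0],[0,0,0,-80,90,150,0]]'|sed -n '2p;4p'; python3 -c "
from h import *
sidecheck('c9','scene')"
```

```text
position: [0.577, -0.0205, 0.0186]
contact_force: [-0.3, 4.4, 2.9]
position: [0.4966, 0.0668, 0.165]
contact_force: [0.9, 1.2, 0.3]
15 ..................###########################.. (np.int64(-77), np.int64(2))
28 ..................###########################.. (np.int64(-77), np.int64(2))
42 ..................###########################.. (np.int64(-77), np.int64(2))
70 ..................###########################.. (np.int64(-78), np.int64(2))
85 ..................###########################.. (np.int64(-77), np.int64(2))
100 ...................##########################.. (np.int64(-75), np.int64(2))
130 ..................###########################.. (np.int64(-76), np.int64(2))
145 ..................###########################.. (np.int64(-76), np.int64(2))
160 ...................##########################.. (np.int64(-75), np.int64(2))
190 ...................##########################.. (np.int64(-75), np.int64(2))
205 ...................##########################.. (np.int64(-75), np.int64(2))
220 ..................###########################.. (np.int64(-76), np.int64(2))
250 ..................###########################.. (np.int64(-77), np.int64(2))
270 ..................###########################.. (np.int64(-77), np.int64(2))
285 ............................................... None
-70 ..###########################################################################################..................... 13.0
-60 ..###########################################################################################..................... 13.0
-40 ..###########################################################################################..................... 13.0
-25 ..###########################################################################################..................... 13.0
```

Run:
```python
from h import *
for cn in('scene','side'):
    b,cam=shot(cn,'f_'+cn); b=cv2.cvtColor(b,cv2.COLOR_RGB2BGR)
    ys,xs=np.arange(-20,330,.5),np.arange(-110,20,.5)
    X,Y=np.meshgrid(xs,ys); P=(C+np.stack([X,Y],-1).reshape(-1,2)@e)/1000
    uv=proj(cam,np.c_[P,np.full(len(P),.022)]).astype(np.float32).reshape(*X.shape,2)
    t=cv2.remap(b,uv[...,0],uv[...,1],cv2.INTER_LINEAR)
    m=cv2.inRange(cv2.cvtColor(t,cv2.COLOR_BGR2HSV),np.array((0,125,110)),np.array((15,255,255)))
    for x in(-75,-60,-40,-20):
        q=ys[m[:,int((x+110)*2)]>0]; print(cn,x,q.min(),q.max())
    if cn=='scene': A=t
    else: cv2.imwrite('pics/final.png',cv2.resize(np.hstack([A,t]),None,fx=.85,fy=.85))
```

```text
scene -75 -20.0 276.0
scene -60 -20.0 277.0
scene -40 -20.0 277.5
scene -20 -20.0 278.0
side -75 5.5 290.5
side -60 65.5 291.0
side -40 -20.0 291.0
side -20 103.5 291.0
```

View pics/final.png

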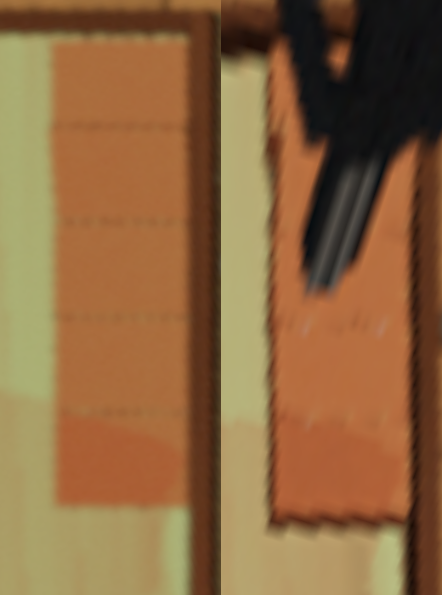

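The last picture matters. In the scene half (left), tile0 shows only about 49 mm, from row 42 to row 126, and the whole row measures 273 mm where five tiles should give 280. So tile1 is resting on tile0's edge by about 7 mm. I'll drag tiles 4, 3, 2 and 1 a little toward +y with a fingertip pressed on top, so that tile1 drops flat, then gather again.

```bash
python3 -c "
from h import *
delta(place(250,-40,40),-5.98)"; python3 -m jog '[[0,0,0,30,-30,-40,0],[0,0,0,60,-70,-80,0],[0,0,0,77,-110,-110,0],[0,0,0,77,-130,-125,0],[0,0,0,77,-130,-125,0]]'|sed -n '2p'; python3 -c "
from h import *
delta(place(250,-40,21),-5.98)"
```

```text
t 48.525 turn [ 0.002  0.005 -0.   ] shift [  75.9 -127.8 -127.4] cf [-128.9  369.1] 0.1674
position: [0.5726, -0.0644, 0.0371]
t 49.15 turn [ 0.    -0.007  0.005] shift [  2.6   4.6 -16.1] cf [-42.1 245.1] 0.0371
```

```bash
python3 -m jog '[[0,0,0,2,2,-8,0],[0,0,0,2,2,-14,0],[0,0,0,2,2,-17,0],[0,0,0,2,2,-19,0],[0,0,0,2,2,-19,0]]'|sed -n '2p;4p'; python3 -m jog '[[0,0,0,0.6,6,0,0],[0,0,0,1.2,12,0,0],[0,0,0,2,18,0,0],[0,0,0,2.5,24,0,0],[0,0,0,2.5,24,0,0]]'|sed -n '2p;4p'; python3 -m jog '[[0,0,0,0,0,20,0],[0,0,0,0,0,20,0]]'|sed -n '2p'; python3 -c "
from h import *
sidecheck('c10','scene'); delta(place(194,-40,21),-5.98)" | tail -5
```

```text
position: [0.5774, -0.06, 0.0221]
contact_force: [-2.0, 1.8, 6.2]
position: [0.5812, -0.0369, 0.0221]
contact_force: [-0.1, -3.4, 5.9]
position: [0.5813, -0.0364, 0.0422]
-70 ..#########################################################################.#######............................... 13.0
-60 ..########################################################################..#######............................... 13.0
-40 ..##################################################################################.............................. 13.0
-25 ..#########################################################################.#############......................... 13.0
t 50.7 turn [0.    0.001 0.001] shift [-11.2 -79.1 -20.2] cf [-37.1 273.9] 0.0412
```

The friction drag mostly slips. A better option is tile1's raised edge, which stands 8 mm proud above tile0. I'll push that edge toward +y with the fingertip just above tile0.

```bash
python3 -m jog '[[0,0,0,-6,-55,20,0],[0,0,0,-12,-110,20,0],[0,0,0,-18,-165,20,0],[0,0,0,-24,-220,20,0],[0,0,0,-27,-245,20,0]]'|sed -n '2p';python3 -c "
from h import *
delta(place(28,-40,25),-5.98)"
```

```text
position: [0.5518, -0.2845, 0.0596]
t 51.325 turn [ 0.    -0.001  0.005] shift [  0.2   4.  -34.6] cf [-39.8  24. ] 0.0596
```

```bash
python3 -m jog '[[0,0,0,0,1,-15,0],[0,0,0,0,1,-28,0],[0,0,0,0,1,-34,0],[0,0,0,0,1,-34,0]]'|sed -n '2p;4p'; python3 -m jog '[[0,0,0,0.5,5,0,0],[0,0,0,1,10,0,0],[0,0,0,1.5,15,0,0],[0,0,0,1.8,18,0,0],[0,0,0,2.1,21,0,0]]'|sed -n '2p;4p';python3 -m jog '[[0,0,0,0.3,3,0,0],[0,0,0,0.6,6,0,0],[0,0,0,0.6,6,0,0]]'|sed -n '2p;4p'
```

```text
position: [0.5524, -0.2793, 0.0257]
contact_force: [-0.1, 0.1, 0.0]
position: [0.555, -0.2601, 0.027]
contact_force: [0.7, -1.6, 0.3]
position: [0.5555, -0.2536, 0.0268]
contact_force: [-0.2, -0.8, 0.1]
```

```bash
python3 -m jog '[[0,0,0,0,-3,60,0],[0,0,0,-15,60,110,0],[0,0,0,-30,120,140,0],[0,0,0,-45,180,140,0],[0,0,0,-55,240,140,0]]'|sed -n '2p'; python3 -m jog '[[0,0,0,0,60,0,0],[0,0,0,0,90,0,0],[0,0,0,0,90,0,0]]'|sed -n '2p'
cat > m.py <<'E'
from h import *
def prof():
    b,cam=shot('scene','pf'); g=b.astype(np.float32)
    ys,xs=np.arange(-20,330,.5),np.arange(-70,-15,1.)
    X,Y=np.meshgrid(xs,ys); P=(C+np.stack([X,Y],-1).reshape(-1,2)@e)/1000
    uv=proj(cam,np.c_[P,np.full(len(P),.022)]).astype(np.float32).reshape(*X.shape,2)
    t=cv2.cvtColor(cv2.remap(b,uv[...,0],uv[...,1],cv2.INTER_LINEAR),cv2.COLOR_RGB2HSV)
    hue=np.median(t[...,0],1); v=t[...,2].astype(float).mean(1)
    print('mask',''.join('#' if h<15 and q>110 else ('d' if q<=110 else '.') for h,q in zip(hue[::4],v[::4])))
    from scipy.signal import find_peaks
    k,p=find_peaks(-v,prominence=4); print([(float(ys[i]),round(float(d))) for i,d in zip(k,p['prominences'])])
    ed=np.where(np.diff((hue<15).astype(int)))[0]; print('edges',ys[ed])
prof(); delta(place(325,-42,18),-5.98)
E
python3 m.py
```

```text
position: [0.5041, -0.0321, 0.1673]
position: [0.5039, 0.0585, 0.1661]
mask ..##dddddd...##########################.....###############################################################################################################....................
[(-9.0, 69), (60.5, 12), (121.0, 14), (178.0, 10), (234.0, 7), (290.5, 5)]
edges [-16.5  -2.5   5.   57.   66.5 120.  121.5 288.5]
t 53.875 turn [ 0.    -0.001 -0.001] shift [  77.   -42.1 -148. ] cf [-123.   358.8] 0.166
```

Tile1 has dropped flat. There is now a 9 mm gap after tile0, and the seams at 121, 178 and 234 mm are 56 mm apart. I'll gather again.

```bash
python3 -m jog '[[0,0,0,40,-15,-40,0],[0,0,0,77,-40,-80,0],[0,0,0,77,-42,-120,0],[0,0,0,77,-42,-148,0],[0,0,0,77,-42,-148,0]]'|sed -n '2p;4p'; python3 -m jog '[[0,0,0,-0.6,-6,0,0],[0,0,0,-1.3,-12,0,0],[0,0,0,-2,-18,0,0],[0,0,0,-2.5,-23,0,0],[0,0,0,-3,-28,0,0]]'|sed -n '2p;4p'; python3 -m jog '[[0,0,0,0,-2,0,0],[0,0,0,-0.4,-4,0,0],[0,0,0,-0.6,-6,0,0],[0,0,0,-0.6,-6,0,0]]'|sed -n '2p;4p'; python3 -c "
from h import *
delta(place(290.5,-42,18),-5.98)"
```

```text
position: [0.5807, 0.0122, 0.0166]
contact_force: [0.3, -0.4, 0.4]
position: [0.5784, -0.0136, 0.0183]
contact_force: [0.3, 3.2, 0.8]
position: [0.5779, -0.0192, 0.0182]
contact_force: [-0.7, 5.0, 2.5]
t 55.625 turn [-0.001  0.     0.001] shift [-0.5 -0.1 -0.2] cf [-41.5 290.7] 0.0182
```

```bash
python3 -m jog '[[0,0,0,-0.1,-1,0,0],[0,0,0,-0.1,-1.5,0,0],[0,0,0,-0.1,-1.5,0,0]]'|sed -n '2p;4p'; python3 -m jog '[[0,0,0,0,8,0,0],[0,0,0,-75,40,100,0],[0,0,0,-75,70,148,0],[0,0,0,-75,90,148,0],[0,0,0,-75,90,148,0]]'|sed -n '2p'; python3 m.py
```

```text
position: [0.5779, -0.0193, 0.0183]
contact_force: [-0.4, 8.7, 3.0]
position: [0.5043, 0.0699, 0.17]
mask ..##dddddd############################################################################################################################################.........................
[(-9.0, 69), (56.0, 9), (112.0, 9), (168.0, 8), (224.5, 8), (280.0, 5)]
edges [-16.5 278. ]
t 56.675 turn [0.002 0.004 0.   ] shift [  77.4  -54.  -150. ] cf [-124.6  370.6] 0.168
```

```bash
python3 -c "
from h import *
sidecheck('c11','scene');sidecheck('s11','side')" | awk '{print $1,$3,$4}'
```

```text
15 (np.int64(-77), np.int64(2))
28 (np.int64(-77), np.int64(2))
42 (np.int64(-77), np.int64(2))
70 (np.int64(-77), np.int64(2))
85 (np.int64(-77), np.int64(2))
100 (np.int64(-77), np.int64(1))
130 (np.int64(-76), np.int64(2))
145 (np.int64(-76), np.int64(2))
160 (np.int64(-76), np.int64(2))
190 (np.int64(-75), np.int64(2))
205 (np.int64(-75), np.int64(2))
220 (np.int64(-76), np.int64(2))
250 (np.int64(-76), np.int64(2))
270 (np.int64(-76), np.int64(2))
285 None 
-70 13.0 
-60 13.0 
-40 13.0 
-25 13.0 
15 (np.int64(-81), np.int64(-32))
28 (np.int64(-82), np.int64(-38))
42 (np.int64(-82), np.int64(-65))
70 (np.int64(-83), np.int64(-59))
85 (np.int64(-82), np.int64(-1))
100 (np.int64(-83), np.int64(0))
130 (np.int64(-82), np.int64(0))
145 (np.int64(-82), np.int64(0))
160 (np.int64(-81), np.int64(0))
190 (np.int64(-81), np.int64(1))
205 (np.int64(-80), np.int64(1))
220 (np.int64(-81), np.int64(1))
250 (np.int64(-81), np.int64(1))
270 (np.int64(-78), np.int64(2))
285 (np.int64(-78), np.int64(-2))
-70 12.0 
-60 12.0 
-40 12.5 
-25 12.5
```

The seams lie at 56, 112, 168, 224.5 and 280 mm, and every tile end is within about 3 mm of the batten. The robot is clear, so I'm handing in.

```bash
python3 -c "
from rig import *
print(sign_off())"
```

```text
the job is handed in; nothing more can be done
None
```

The job is handed in: all five tiles lie flat in one tight row from the end stop, square and within about 3 mm of the batten by the last camera check, and no bystander was deliberately touched; sign-off returned no verdict.

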